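# Wedge a plywood rack tight in its gluing jig

## Robot

A 6-joint arm with a two-finger parallel gripper is mounted at the origin on the work surface. World frame = base frame: x ahead of the robot, y to its left, z up, the work surface at z = 0. Lengths are in m, angles in degrees, forces in N, time in s.
With the tool pointing down it reaches from about 0.375 to 0.9 m from the base axis. Payload 3.1 kg.
Tool frame: the origin (TCP) lies on the centre line of the jaws, within the pads' length; the fingertips stand 17 mm ahead of it and the grasp point (between the pads) lies 2 mm behind it; y points along the fingers, x is the direction in which the jaws open and shut, and the axes are right-handed (so a half turn about y gives the same grasp; the last joint's range is limited). The gripper opens to 87 mm and grips with 3 to 60 N. Pads are 19 mm wide; open, the fingers measure 117 mm over their backs; the gripper's body (75 mm by 190 mm) begins 51 mm behind the grasp point.
Start: joints at [64.887, 30.224, 82.088, -0, 67.689, -10.227], TCP at [0.161, 0.604, 0.24] pointing down, gripper open.
Joint ranges: [-176.69, 176.69], [-43.24, 126.21], [12.49, 139.97], [-82, 262], [0, 151.66], [-163.58, 163.58]. Speed limits (degrees/s): [159.86, 159.86, 180, 180, 180, 180].

## Interface

Orientations are given as a 3x3 rotation matrix whose columns are the frame's x, y, z axes.
In Python, from rig import read_state, capture, camera_info, hand_in, trace, tip_of gives the robot as it stands.
- The arm moves only by the tool jog_arm, never from a script. Its argument "steps" is a list of rows, each an object with "fingers": the opening in per cent of the stroke, from 0 (shut) to 100 (fully open); "delta_pos": the shift along the world's x, y, z in mm, a list of three; "turn": the turn about the world's z in degrees. A call has 1 to 20 rows; each row is the pose to reach, as a shift and turn from the pose commanded when the call began; what a row does not reach only later rows make up. A row lasts 1/12 s, in which the tool goes at most 41.7 mm and 7.16 degrees, less where a joint would pass 70% of its speed; a pose out of reach is approached as far as the arm can. A call with a gripper value outside its range is refused whole. The fingers move at their own pace and stop on an object; the grip force is fixed at half the most. Time passes only in rows, so rows that repeat a pose let the fingers close. It gives the time, the measured TCP pose, the force and the opening at its end, in the units of the state.
- read_state(): the state, without advancing time (a new reading comes with each control period).
- capture(name): name is "side" or "top" or "wrist"; returns the picture (400x640x3 uint8, red, green, blue); there is no depth.
- camera_info(name): a dict with "fov_y" (degrees; the focal length in pixels is half the picture's height over the tangent of half this angle, whatever the lens; pixels are square), "cx", "cy" (the principal point, pixels), "view" (4x4, takes a point from world to camera coordinates); the wrist camera has in their place "tool_from_camera" (4x4, takes a point from camera to tool coordinates, whose origin is the TCP and whose axes are the tool frame's). Camera axes: x right, y down, z forward; pixel columns grow to the right and rows downward; lengths in m; the calibration is good to about 2 mm. A picture is of the moment at which its call begins: read the wrist's pose just before it. camera_info takes no time and is no camera call.
- hand_in(): hands the job in, once; it reports no verdict.
Trained networks look in the newest picture that a camera, given by its name, has taken for a name from the list of things; names that differ only in an ending like _2 or _b are one class to them, and where a whole thing is asked for, a point or a joint stands for the part that bears it (a point fixed in the world has none). Each returns a list of dicts, best first, with "confidence" (0 to 1); they miss things now and then, are a little off and sometimes report something else, mostly with a low value. They report only what shows in the picture. A call takes as long as a camera call. They do not tell look-alikes from the thing itself.
- trace(target, camera): "mask" (400x640 bool, what is visible of it).
- tip_of(target, camera): "position" ([x, y, z] in m, in world coordinates, good to about 4 mm: a listed point, or the origin of a listed thing).
The state is a dict: "time_s": time; "joint_positions": joint angles; "qvel": joint speeds; "tau": joint torques, N m; "position": TCP position; "tcp_rot": TCP orientation; "force": force on the tool from outside, world axes, zero at the start; "moment": the same for the moment, N m; "opening": opening from 0.0 (shut) to 1.0 (fully open).
Only numpy, scipy, OpenCV 4.12 (cv2) and the standard library are available. Lean on these libraries where they do the work, as an engineer would, in place of code of your own. Each camera call takes 0.05 s, during which the arm holds its last target.

## Task

Clamp the plywood rack in its gluing jig: lay the beech wedge flat on the jig's board with its thin end in the mouth of the slot beside the rack and let go of it while it is still loose, then tap or push it in at its thick end, gently, until it locks and holds the rack tight against the fence. A push of 15 to 20 N on the wedge is right; while it tightens never push it with more than 30 N nor squeeze the rack with more than 25 N, and leave the packing block, the glue bottle and the sanding block where they are.

Things in the scene. Friction and masses are not known exactly. Their poses are not given: they have to be found in the camera images.
- wedge_center (a point): Loose beech wedge lying on the table, 119 mm long, 36 mm high, 60 g: the centre point, half-way up and mid-length. Its x axis points along the flat side to the thin end. The butt (thick end) is 60 mm behind this point (-x), 29 mm thick; at this point it is 21.5 mm thick (10.75 mm to each side), at the thin end 15 mm with a rounded nose 12 mm wide. -y side flat; +y side slopes 1 in 8.
- wedge_tip (a point): Foremost point of the wedge's rounded nose, half-way up: 59 mm ahead of and 3 mm to the -y side of the wedge's centre. The middle of the butt is 60 mm behind and 4 mm to the +y side of the centre. Pushed askew (off the middle of the butt, or not along the jig's x) or while pressed down on the board by fingers that sag, the wedge jams: it feels tight but holds little. Keep the push level (little vertical force), back off and push again.
- jig: Fixed plywood base board of the gluing jig, 280 x 160 mm, 12 mm thick; origin at the centre of its underside, on the table. x axis: the way the wedge is driven, away from the robot. On it stand a block (30 mm high, at -y, its face parallel to x) and, turned 7.1 degrees clockwise from x, the fence, the rack and a 30 mm high end stop. x from -140 to -45 mm is open board on which to lay the wedge.
- slot_mouth (a point): Point on the board's top in the middle of the slot's mouth (jig x = -45, y = -23 mm; axes as the jig). From here the slot runs on in +x, narrowing 1 in 8 like the wedge, between the rack and the 116 mm long block, whose face is 12 mm to -y of here. The block was set by hand, up to 3 mm off in y: the tight wedge's butt ends 33 mm behind (-x of) the mouth, give or take 25 mm.
- pad: Firm rubber strip that faces the fence, 160 mm long, 26 mm high, 6 mm thick; x axis along the fence; origin at the middle of its length and thickness, at board level. The rack is pressed against its -y face, 3 mm from the origin. It yields 1 mm for each 20 N, so the push grows over the last 5 to 10 mm of the wedge's travel. Behind it is the fence, a fixed beech batten 14 mm thick, 30 mm high.
- rack_center (a point): Loose plywood rack (the work), an open channel with slotted sides, 150 mm long in x, 60 mm wide in y, 32 mm high, about 160 g: its centre, half-way up. x axis along the fence. It starts 1 to 4 mm off the rubber and 1 to 7 mm short of the end stop; the wedge carries it along to them. Its -y side is a wall of the slot.
- packer: Bystander: straight beech packing block (not tapered), 110 x 22 mm, 30 mm high; origin at the centre of its underside.
- glue: Bystander: white glue bottle, 56 mm across, 150 mm tall, standing; origin at the centre of its underside.
- sander: Bystander: cork sanding block 100 x 60 mm, 32 mm high; origin at the centre of its underside.
Mind the look-alikes: they are no part of the job. Leave any green or red look-alike of the part that bears wedge_center alone.

How it is judged:
By the outcome, as a careful person would: the job done as asked, in the order asked, and still so for the second after the job is handed in, with the robot touching nothing.
It also fails if it takes over 72 s, if anything falls off the work surface, if the arm or the gripper's body presses on something with over 40 N, if the wrist force passes 120 N, or if a joint passes its speed limit or range.

## Working session

There is one attempt and no reset: what is moved stays moved. The work goes in short steps, Python scripts to look and compute and a tool call to move; the robot and the scene stay as the last step left them, time stands still between calls to the robot, and variables do not carry over. Pictures are saved under pics/ and viewed, and the job is handed in when it is done.

Besides the shell and the picture viewer there is one more tool, called after "Emit:" as name(argument=value, ...), one argument or row to a line, values as JSON. jog_arm: Moves the arm, as the interface text tells. Its arguments: {"type":"object","properties":{"steps":{"type":"array","items":{"type":"object","properties":{"fingers":{"type":"number"},"delta_pos":{"type":"array","items":{"type":"number"}},"turn":{"type":"number"}}}}},"required":["steps"]}

```bash
mkdir -p pics; ls
cat > h.py <<'E'
import numpy as np, cv2
from rig import *
def ray(cam,u,v):
    c=camera_info(cam); f=200/np.tan(np.radians(c['fov_y']/2))
    d=np.array([(u-c['cx'])/f,(v-c['cy'])/f,1])
    V=np.array(c['view']); R=V[:3,:3]; t=V[:3,3]
    return -R.T@t, R.T@d
def onz(cam,u,v,z):
    o,d=ray(cam,u,v); return o+d*(z-o[2])/d[2]
def proj(cam,p):
    c=camera_info(cam); f=200/np.tan(np.radians(c['fov_y']/2))
    V=np.array(c['view']); q=V[:3,:3]@np.array(p)+V[:3,3]
    return np.array([c['cx']+f*q[0]/q[2], c['cy']+f*q[1]/q[2]])
def save(cam,n):
    im=capture(cam); cv2.imwrite(f'pics/{n}.png',im[:,:,::-1]); return im
E
python3 - <<'E'
from h import *
for c in ['top','side']:
    save(c,c+'1'); print(camera_info(c))
    for n in ['wedge_center','wedge_tip','jig','slot_mouth','pad','rack_center','packer','glue','sander']:
        r=tip_of(n,c); print(c,n,[(np.round(x['position'],4).tolist(),round(x['confidence'],2)) for x in r])
s=read_state(); print(s['time_s'],s['tcp_rot'],s['force'])
E
```

```text
pics
{'fov_y': 52.336330259333685, 'cx': 317.26545681984453, 'cy': 198.0987465015965, 'view': array([[ 0.00763682, -0.99985135, -0.01545819,  0.01878792],
       [-0.98201208, -0.0045822 , -0.18876247,  0.53382936],
       [ 0.18866358,  0.01662167, -0.9819011 ,  1.12522375],
       [ 0.        ,  0.        ,  0.        ,  1.        ]])}
top wedge_center [([0.5314, 0.2874, 0.0215], 0.92), ([0.3819, 0.2453, 0.021], 0.82), ([0.4876, 0.4163, 0.0192], 0.57)]
top wedge_tip [([0.5903, 0.3078, 0.0147], 0.94), ([0.4386, 0.3781, 0.0158], 0.94), ([0.4019, 0.3091, 0.0141], 0.75)]
top jig [([0.6168, 0.0195, 0.004], 0.59)]
top slot_mouth [([0.5763, -0.0039, 0.0159], 0.61)]
top pad [([0.6544, 0.0585, 0.0188], 0.56)]
top rack_center [([0.6544, 0.0263, 0.0274], 0.57)]
top packer [([0.4741, -0.2806, -0.0011], 0.71)]
top glue [([0.6605, 0.378, 0.0003], 0.94)]
top sander [([0.6731, -0.3796, 0.0015], 0.63)]
{'fov_y': 57.592222108245906, 'cx': 318.56455419347884, 'cy': 197.65893682913585, 'view': array([[ 0.97511665, -0.2212272 , -0.01435452, -0.510686  ],
       [-0.1512145 , -0.6163737 , -0.77279858,  
[... 338 characters left out ...]
_tip [([0.4038, 0.3066, 0.0175], 0.82), ([0.4397, 0.3788, 0.0179], 0.57), ([0.5882, 0.318, 0.0172], 0.56)]
side jig [([0.6201, 0.0179, 0.0013], 0.85), ([0.4711, -0.2767, -0.0001], 0.55)]
side slot_mouth [([0.5764, -0.0055, 0.0129], 0.93)]
side pad [([0.659, 0.0568, 0.0143], 0.59)]
side rack_center [([0.6514, 0.025, 0.0311], 0.88), ([0.5312, 0.2847, 0.0175], 0.74)]
side packer [([0.4715, -0.2759, -0.0011], 0.67)]
side glue [([0.6589, 0.378, 0.0003], 0.75)]
side sander [([0.6695, -0.3774, 0.0025], 0.85)]
1.0 [[ 2.56897356e-01  1.14054053e-05 -9.66438694e-01]
 [ 9.66438693e-01  3.78332152e-05  2.56897356e-01]
 [ 3.94935016e-05 -9.99999999e-01 -1.30337208e-06]] [0.63643912 0.21729542 0.33417454]
```

View pics/top1.png

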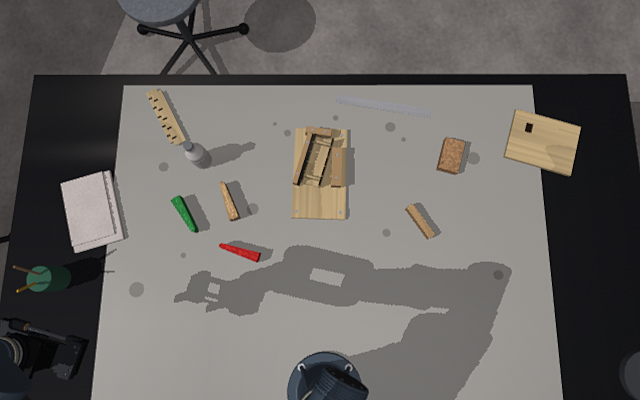

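View pics/side1.png

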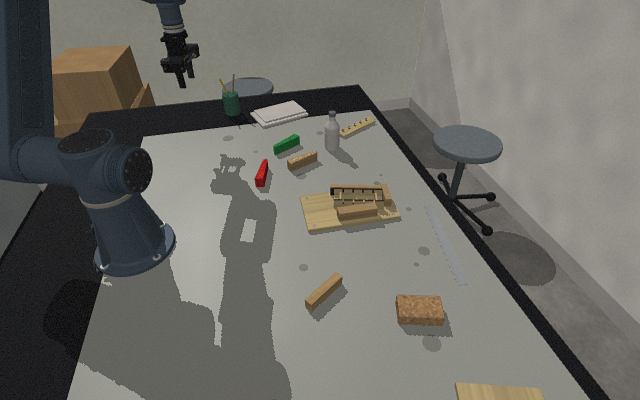

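Run:
```python
import cv2
im=cv2.imread('pics/top1.png')
a=cv2.resize(im[115:235,160:290],None,fx=5,fy=5,interpolation=cv2.INTER_CUBIC)
b=cv2.resize(im[115:235,280:360],None,fx=5,fy=5,interpolation=cv2.INTER_CUBIC)
cv2.imwrite('pics/z1.png',a);cv2.imwrite('pics/z2.png',b)
```

```text
(no output)
```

View pics/z1.png

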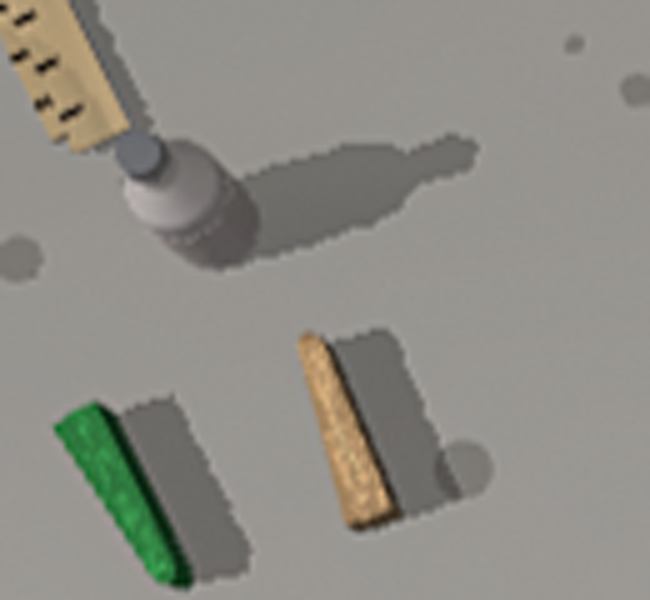

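View pics/z2.png

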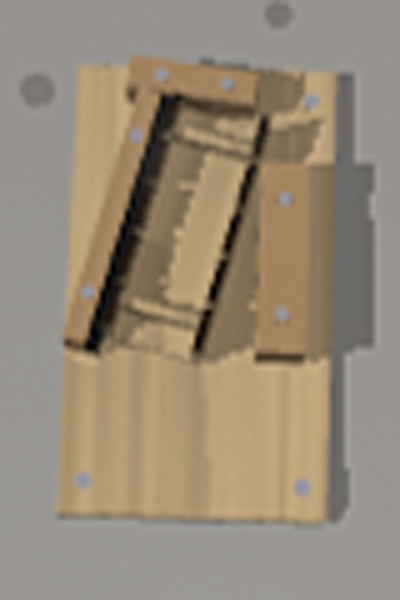

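Run:
```python
from h import *
print(camera_info('wrist'))
s=read_state(); print(s['time_s'],s['position'])
```

```text
{'fov_y': 71.12237231604263, 'cx': 318.81239051616495, 'cy': 201.84228146388116, 'tool_from_camera': array([[ 9.99999368e-01, -1.59788607e-04,  1.11319758e-03,
         6.41242478e-04],
       [-1.11451133e-03, -2.73144942e-01,  9.61972244e-01,
        -1.44788684e-01],
       [ 1.50352082e-04, -9.61972877e-01, -2.73144947e-01,
         7.54250327e-02],
       [ 0.00000000e+00,  0.00000000e+00,  0.00000000e+00,
         1.00000000e+00]])}
1.0 [0.16053196 0.60402006 0.23955601]
```

Emit:
jog_arm(
  steps=[
    {"delta_pos": [20, -17, 0], "turn": 3, "fingers": 100},
    {"delta_pos": [50, -43, 0], "turn": 6, "fingers": 100},
    {"delta_pos": [80, -68, 0], "turn": 10, "fingers": 100},
    {"delta_pos": [110, -94, 0], "turn": 13, "fingers": 100},
    {"delta_pos": [140, -120, 0], "turn": 16, "fingers": 100},
    {"delta_pos": [170, -145, 0], "turn": 19, "fingers": 100},
    {"delta_pos": [200, -171, 0], "turn": 22, "fingers": 100},
    {"delta_pos": [230, -197, 0], "turn": 25, "fingers": 100},
    {"delta_pos": [260, -222, 0], "turn": 28, "fingers": 100},
    {"delta_pos": [290, -248, 0], "turn": 30, "fingers": 100},
    {"delta_pos": [320, -274, 0], "turn": 32, "fingers": 100},
    {"delta_pos": [345, -300, 0], "turn": 33, "fingers": 100},
    {"delta_pos": [370, -317, 0], "turn": 33, "fingers": 100},
    {"delta_pos": [370, -317, 0], "turn": 33, "fingers": 100},
    {"delta_pos": [370, -317, 0], "turn": 33, "fingers": 100},
    {"delta_pos": [370, -317, 0], "turn": 33, "fingers": 100},
  ],
)

```text
time_s: 2.33
position: [0.5298, 0.2871, 0.2393]
tcp_rot: [[-0.31, -0.001, -0.951], [0.951, 0.0, -0.31], [0.001, -1.0, 0.001]]
force: [-0.7, 0.4, -0.7]
opening: 1.006
```

```bash
cat >> h.py <<'E'
def wpose():
    s=read_state(); T=np.eye(4); T[:3,:3]=s['tcp_rot']; T[:3,3]=s['position']
    return T@np.array(camera_info('wrist')['tool_from_camera'])
def wonz(T,u,v,z):
    c=camera_info('wrist'); f=200/np.tan(np.radians(c['fov_y']/2))
    d=T[:3,:3]@np.array([(u-c['cx'])/f,(v-c['cy'])/f,1]); o=T[:3,3]
    return o+d*(z-o[2])/d[2]
def wproj(T,p):
    c=camera_info('wrist'); f=200/np.tan(np.radians(c['fov_y']/2))
    q=np.linalg.inv(T)@np.append(p,1)
    return np.array([c['cx']+f*q[0]/q[2], c['cy']+f*q[1]/q[2]])
E
python3 - <<'E'
from h import *
T=wpose(); np.save('T1.npy',T); im=save('wrist','w1')
for n in ['wedge_center','wedge_tip']:
    print(n,[(np.round(x['position'],4).tolist(),round(x['confidence'],2)) for x in tip_of(n,'wrist')])
for i,r in enumerate(trace('wedge_center','wrist')):
    m=r['mask']; v,u=np.nonzero(m); print(r['confidence'],m.sum(),u.mean(),v.mean()); np.save(f'm{i}.npy',m)
s=read_state(); print(s['time_s'],s['position'],s['tcp_rot'],s['force'])
E
```

```text
wedge_center [([0.3847, 0.2487, 0.0221], 0.87), ([0.4856, 0.4141, 0.0156], 0.75), ([0.5233, 0.283, 0.0152], 0.68)]
wedge_tip [([0.4016, 0.3069, 0.0165], 0.83), ([0.587, 0.3153, 0.0206], 0.8), ([0.4374, 0.3826, 0.0186], 0.67)]
0.86 2819 320.59063497694217 46.971266406527135
0.59 1567 319.04977664326736 175.49010848755583
2.5333 [0.52928209 0.28806719 0.23961552] [[-3.12779221e-01 -4.99810777e-04 -9.49825725e-01]
 [ 9.49825841e-01  1.65480924e-05 -3.12779268e-01]
 [ 1.72048253e-04 -9.99999875e-01  4.69557292e-04]] [ 0.43810524 -0.04142568  0.3719713 ]
```

View pics/w1.png

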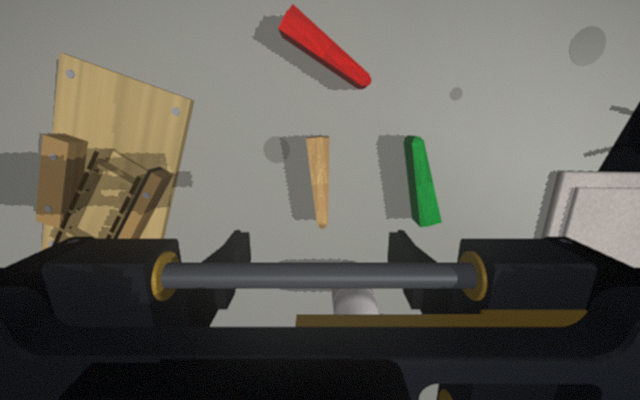

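```bash
cat > fit.py <<'E'
from h import *
from scipy.optimize import minimize
# wedge outline in own frame
a=12/2
def outline():
    # butt corners, thin end 15mm thick at x~53..., rounded nose
    pts=[(-60,-10.75),(-60,18.25),(52,3.75+0.5)]
    # nose: semi-circle-ish from (52,4.2) to (52,-10.75), foremost 59 at y=-3
    pts+= [(56.5,2.5),(59,0),(59,-6),(56.5,-9)]
    pts+=[(52,-10.75)]
    return np.array(pts)*1e-3
def render(pr,projf,z0=0.0,zt=0.036,S=4):
    x,y,th=pr; o=outline(); R=np.array([[np.cos(th),-np.sin(th)],[np.sin(th),np.cos(th)]])
    w=o@R.T+[x,y]
    P=[projf([*q,z]) for q in w for z in (z0,zt)]
    h=cv2.convexHull(np.array(P,np.float32))
    im=np.zeros((400*S,640*S),np.uint8)
    cv2.fillConvexPoly(im,np.round((h+0.5)*S-0.5).astype(int),255)
    return cv2.resize(im,(640,400),interpolation=cv2.INTER_AREA)/255.
def fit(mask,projf,p0,z0=0.0,zt=0.036):
    m=mask.astype(float)
    def c(d):
        p=[p0[0]+d[0]*1e-3,p0[1]+d[1]*1e-3,p0[2]+np.radians(d[2])]
        return np.abs(render(p,projf,z0,zt)-m).sum()
    best=None
    for dd in (0,4,-4):
        r=minimize(c,[0,0,dd],method='Nelder-Mead',options=dict(initial_simplex=np.array([[0,0,dd],[5,0,dd],[0,5,dd],[0,0,dd+4]]),xatol=.02,fatol=.1))
        if best is None or r.fun<best.fun: best=r
    d=best.x
    return [p0[0]+d[0]*1e-3,p0[1]+d[1]*1e-3,p0[2]+np.radians(d[2])],best.fun
E
python3 - <<'E'
from fit import *
T=np.load('T1.npy'); m=np.load('m1.npy')
p,f=fit(m,lambda q:wproj(T,q),[.53,.287,np.radians(18)]); print('wrist net mask',p[:2],np.degrees(p[2]),f)
im=cv2.imread('pics/w1.png'); r=render(p,lambda q:wproj(T,q))
hsv=cv2.cvtColor(im,cv2.COLOR_BGR2HSV)
c=((hsv[...,1]>60)).copy(); c[:, :290]=0;c[:,350:]=0;c[:125]=0;c[235:]=0
p2,f=fit(c,lambda q:wproj(T,q),[.53,.287,np.radians(18)]); print('wrist colour',p2[:2],np.degrees(p2[2]),f)
r=render(p2,lambda q:wproj(T,q))
cs,_=cv2.findContours((r>.5).astype(np.uint8),0,1)
big=cv2.resize(im[110:250,260:400],None,fx=4,fy=4)
cv2.polylines(big,[((cs[0]-[260,110])*4+2)],True,(255,0,0),1); cv2.imwrite('pics/f1.png',big)
it=cv2.imread('pics/top1.png'); hs=cv2.cvtColor(it,cv2.COLOR_BGR2HSV)
c=(hs[...,1]>60); c[:,:212]=0;c[:,245:]=0;c[:175]=0;c[225:]=0; print(c.sum())
p3,f=fit(c,lambda q:proj('top',q),[.53,.287,np.radians(18)]); print('top colour',p3[:2],np.degrees(p3[2]),f)
E
```

```text
Traceback (most recent call last):
  File "fit.py", line 27, in fit
    r=minimize(c,[0,0,dd],method='Nelder-Mead',options=dict(initial_simplex=np.array([[0,0,dd],[5,0,dd],[0,5,dd],[0,0,dd+4]]),xatol=.02,fatol=.1))
  File "fit.py", line 24, in c
    return np.abs(render(p,projf,z0,zt)-m).sum()
                  ~~~~~~^^^^^^^^^^^^^^^
  File "fit.py", line 15, in render
    P=[projf([*q,z]) for q in w for z in (z0,zt)]
       ~~~~~^^^^^^^^
  File "h.py", line 24, in wproj
    c=camera_info('wrist'); f=200/np.tan(np.radians(c['fov_y']/2))
ValueError: time passes only in moves, steps and waits
```

Too many camera_info calls; cache it.

```bash
python3 - <<'E'
from rig import *; import pickle
pickle.dump({c:camera_info(c) for c in('top','side','wrist')},open('ci.pkl','wb'))
print(read_state()['time_s'])
E
sed -i 's/^from rig import \*/from rig import *\nimport pickle,os\nif os.path.exists("ci.pkl"):\n    _ci=pickle.load(open("ci.pkl","rb"))\n    camera_info=lambda n:_ci[n]/' h.py
cat > r1.py <<'E'
from fit import *
T=np.load('T1.npy'); m=np.load('m1.npy')
p,f=fit(m,lambda q:wproj(T,q),[.53,.287,np.radians(18)]); print('wrist net mask',p[:2],np.degrees(p[2]),f)
im=cv2.imread('pics/w1.png'); r=render(p,lambda q:wproj(T,q))
hsv=cv2.cvtColor(im,cv2.COLOR_BGR2HSV)
c=((hsv[...,1]>60)).copy(); c[:, :290]=0;c[:,350:]=0;c[:125]=0;c[235:]=0
p2,f=fit(c,lambda q:wproj(T,q),[.53,.287,np.radians(18)]); print('wrist colour',p2[:2],np.degrees(p2[2]),f)
r=render(p2,lambda q:wproj(T,q))
cs,_=cv2.findContours((r>.5).astype(np.uint8),0,1)
big=cv2.resize(im[110:250,260:400],None,fx=4,fy=4)
cv2.polylines(big,[((cs[0]-[260,110])*4+2)],True,(255,0,0),1); cv2.imwrite('pics/f1.png',big)
it=cv2.imread('pics/top1.png'); hs=cv2.cvtColor(it,cv2.COLOR_BGR2HSV)
c=(hs[...,1]>60); c[:,:212]=0;c[:,245:]=0;c[:175]=0;c[225:]=0; print(c.sum())
p3,f=fit(c,lambda q:proj('top',q),[.53,.287,np.radians(18)]); print('top colour',p3[:2],np.degrees(p3[2]),f)
E
python3 r1.py
```

```text
2.5333
wrist net mask [np.float64(0.5314063841634095), np.float64(0.2901368836877869)] 24.911217524678012 74.69411764705882
wrist colour [np.float64(0.5310003871725841), np.float64(0.29025885164306975)] 24.99885370044704 75.37254901960785
341
top colour [np.float64(0.5315973634089701), np.float64(0.2882051323429174)] 24.60380301345251 43.65882352941176
```

View pics/f1.png

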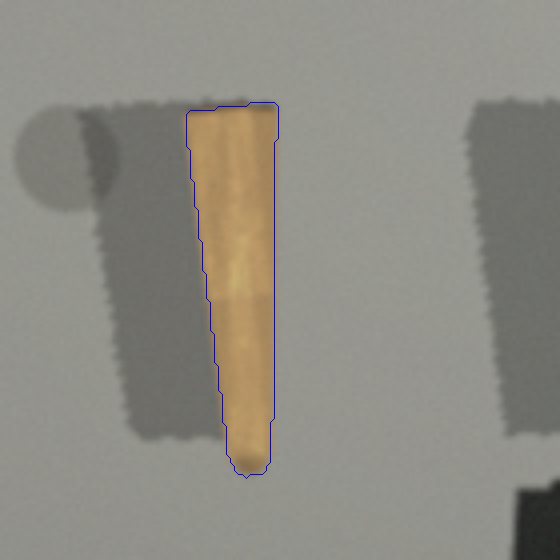

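Emit:
jog_arm(
  steps=[
    {"delta_pos": [0, 2, -25], "turn": 4, "fingers": 100},
    {"delta_pos": [0, 3, -60], "turn": 6.7, "fingers": 100},
    {"delta_pos": [0, 3, -95], "turn": 6.7, "fingers": 100},
    {"delta_pos": [0, 3, -130], "turn": 6.7, "fingers": 100},
    {"delta_pos": [0, 3, -160], "turn": 6.7, "fingers": 100},
    {"delta_pos": [0, 3, -185], "turn": 6.7, "fingers": 100},
    {"delta_pos": [0, 3, -205], "turn": 6.7, "fingers": 100},
    {"delta_pos": [0, 3, -216], "turn": 6.7, "fingers": 100},
    {"delta_pos": [0, 3, -216], "turn": 6.7, "fingers": 100},
    {"delta_pos": [0, 3, -216], "turn": 6.7, "fingers": 100},
  ],
)

```text
time_s: 3.37
position: [0.5302, 0.2906, 0.0236]
tcp_rot: [[-0.421, -0.0, -0.907], [0.907, -0.0, -0.421], [0.0, -1.0, 0.0]]
force: [-0.3, 0.8, 1.1]
opening: 1.002
```

Emit:
jog_arm(
  steps=[
    {"delta_pos": [0, 0, 0], "turn": 0, "fingers": 0},
    {"delta_pos": [0, 0, 0], "turn": 0, "fingers": 0},
    {"delta_pos": [0, 0, 0], "turn": 0, "fingers": 0},
    {"delta_pos": [0, 0, 0], "turn": 0, "fingers": 0},
    {"delta_pos": [0, 0, 0], "turn": 0, "fingers": 0},
    {"delta_pos": [0, 0, 0], "turn": 0, "fingers": 0},
    {"delta_pos": [0, 0, 0], "turn": 0, "fingers": 0},
    {"delta_pos": [0, 0, 0], "turn": 0, "fingers": 0},
    {"delta_pos": [0, 0, 0], "turn": 0, "fingers": 0},
    {"delta_pos": [0, 0, 0], "turn": 0, "fingers": 0},
  ],
)

```text
time_s: 4.2
position: [0.5305, 0.29, 0.0235]
tcp_rot: [[-0.42, -0.0, -0.908], [0.908, -0.0, -0.42], [0.0, -1.0, 0.0]]
force: [-0.4, 0.6, 0.6]
opening: 0.33
```

Emit:
jog_arm(
  steps=[
    {"delta_pos": [0, 0, 0], "turn": 0, "fingers": 0},
    {"delta_pos": [0, 0, 0], "turn": 0, "fingers": 0},
    {"delta_pos": [0, 0, 0], "turn": 0, "fingers": 0},
    {"delta_pos": [0, 0, 0], "turn": 0, "fingers": 0},
    {"delta_pos": [0, 0, 0], "turn": 0, "fingers": 0},
    {"delta_pos": [0, 0, 0], "turn": 0, "fingers": 0},
  ],
)

```text
time_s: 4.7
position: [0.5305, 0.29, 0.0235]
tcp_rot: [[-0.42, -0.0, -0.908], [0.908, -0.0, -0.42], [0.0, -1.0, 0.0]]
force: [-0.0, -0.4, -0.5]
opening: 0.254
```

Emit:
jog_arm(
  steps=[
    {"delta_pos": [0, 0, 15], "turn": 0, "fingers": 0},
    {"delta_pos": [0, 0, 40], "turn": 0, "fingers": 0},
    {"delta_pos": [0, 0, 75], "turn": 0, "fingers": 0},
    {"delta_pos": [0, 0, 110], "turn": 0, "fingers": 0},
    {"delta_pos": [0, 0, 140], "turn": 0, "fingers": 0},
    {"delta_pos": [0, 0, 140], "turn": 0, "fingers": 0},
  ],
)

```text
time_s: 5.2
position: [0.5344, 0.2915, 0.1702]
tcp_rot: [[-0.42, 0.012, -0.907], [0.908, 0.004, -0.42], [-0.001, -1.0, -0.013]]
force: [0.8, -0.1, -0.8]
opening: 0.25
```

Emit:
jog_arm(
  steps=[
    {"delta_pos": [3, -15, 30], "turn": -3, "fingers": 0},
    {"delta_pos": [6, -45, 60], "turn": -6, "fingers": 0},
    {"delta_pos": [10, -80, 76], "turn": -9, "fingers": 0},
    {"delta_pos": [15, -115, 76], "turn": -12, "fingers": 0},
    {"delta_pos": [20, -150, 76], "turn": -15, "fingers": 0},
    {"delta_pos": [25, -185, 76], "turn": -17, "fingers": 0},
    {"delta_pos": [30, -220, 76], "turn": -19, "fingers": 0},
    {"delta_pos": [34, -255, 76], "turn": -21, "fingers": 0},
    {"delta_pos": [38, -290, 76], "turn": -22, "fingers": 0},
    {"delta_pos": [42, -325, 76], "turn": -23, "fingers": 0},
    {"delta_pos": [46, -355, 76], "turn": -24, "fingers": 0},
    {"delta_pos": [50, -380, 76], "turn": -25, "fingers": 0},
    {"delta_pos": [50, -390, 76], "turn": -25, "fingers": 0},
    {"delta_pos": [50, -390, 76], "turn": -25, "fingers": 0},
    {"delta_pos": [50, -390, 76], "turn": -25, "fingers": 0},
    {"delta_pos": [50, -390, 76], "turn": -25, "fingers": 0},
    {"delta_pos": [50, -390, 76], "turn": -25, "fingers": 0},
  ],
)

```text
time_s: 6.62
position: [0.5801, -0.0981, 0.2394]
tcp_rot: [[0.001, -0.001, -1.0], [1.0, 0.001, 0.001], [0.001, -1.0, 0.001]]
force: [0.1, 0.4, -1.1]
opening: 0.254
```

Run:
```python
from h import *
T=wpose(); np.save('T2.npy',T); im=save('wrist','w2')
for n in ['jig','slot_mouth','rack_center','pad','wedge_center','wedge_tip']:
    print(n,[(np.round(x['position'],4).tolist(),round(x['confidence'],2)) for x in tip_of(n,'wrist')])
s=read_state(); print(s['time_s'],s['position'],s['tcp_rot'],s['force'])
```

```text
jig [([0.6176, 0.0178, 0.0039], 0.91)]
slot_mouth [([0.5712, -0.0028, 0.0083], 0.78)]
rack_center [([0.6496, 0.0295, 0.0316], 0.73)]
pad [([0.6577, 0.0611, 0.0146], 0.72)]
wedge_center [([0.5729, -0.1021, 0.2322], 0.83), ([0.38, 0.2508, 0.0209], 0.71)]
wedge_tip []
6.9667 [ 0.58054382 -0.09954022  0.23965508] [[ 2.52124755e-03  1.21241225e-04 -9.99996814e-01]
 [ 9.99996821e-01 -4.58334930e-05  2.52124200e-03]
 [-4.55276685e-05 -9.99999992e-01 -1.21356397e-04]] [ 0.11514442 -0.15631911 -1.25890385]
```

View pics/w2.png

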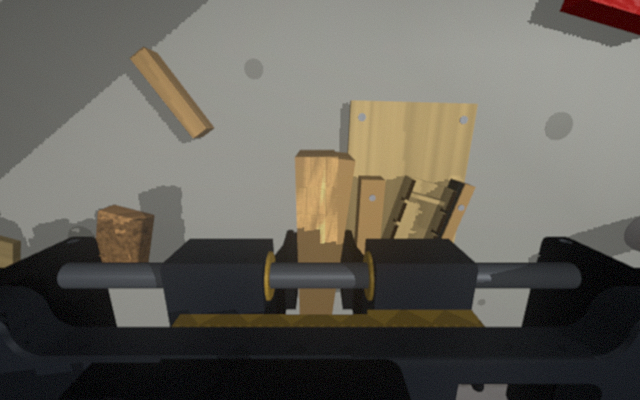

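Run:
```python
import cv2
im=cv2.imread('pics/w2.png')
cv2.imwrite('pics/z3.png',cv2.resize(im[90:250,340:490],None,fx=5,fy=5,interpolation=cv2.INTER_CUBIC)[:600])
cv2.imwrite('pics/z4.png',cv2.resize(im[140:320,280:400],None,fx=5,fy=5,interpolation=cv2.INTER_CUBIC)[:600])
```

```text
(no output)
```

View pics/z3.png

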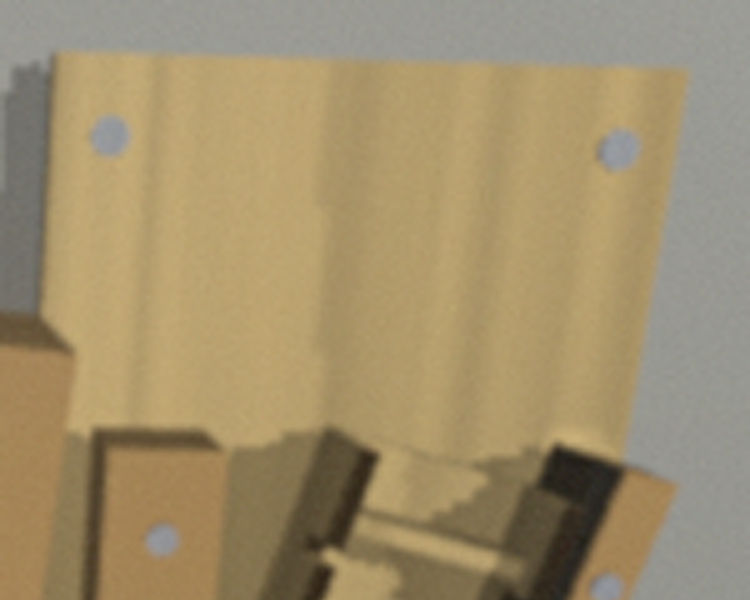

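View pics/z4.png

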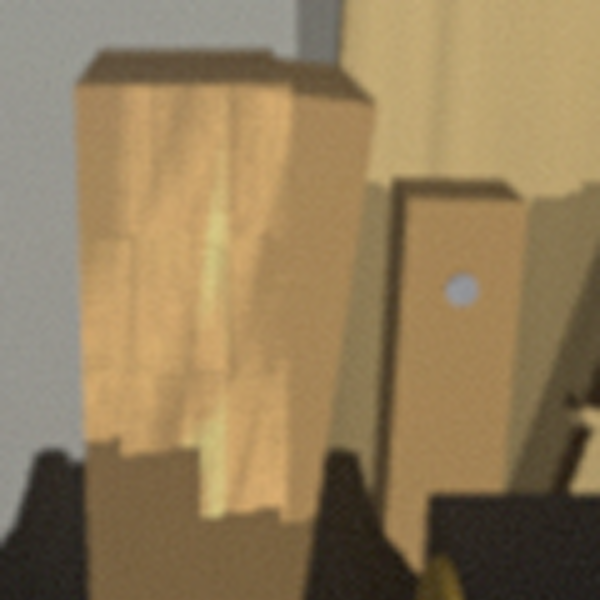

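Run:
```python
from h import *
T=np.load('T2.npy')
def q(u,v,z): return wonz(T,340+u/5-.4,90+v/5-.4,z)
for n,u,v,z in [('board -y',54,53,.012),('board +y',687,70,.012),('board +y edge',622,450,.012),('screw r',110,136,.012),('screw l',619,150,.012),
 ('block bot -y',97,430,.012),('block bot +y',207,432,.012),('block top -y',102,447,.042),('block top +y',222,452,.042),('face2',216,600,.042),
 ('rack bot',330,430,.012),('rack top',378,457,.044),('rackbot2',265,600,.012),('rack top2',325,560,.044),('fence top near+y',678,486,.042)]:
    print(n,np.round(q(u,v,z)[:2]*1000,1))
def t(u,v,z): return onz('top',280+u/5-.4,115+v/5-.4,z)
print('top cam')
for n,u,v,z in [('near+y',57,515,.012),('near-y',327,522,.012),('far-y',335,73,.012),('far+y',78,66,.012),('screw+',83,481,.012),('screw-',301,488,.012),('screwf',311,101,.012),('block top near +y',256,354,.042),('block top near -y',305,354,.042),('block far+y',260,165,.042),('rack near -y top',196,355,.044),('rack far -y top',265,118,.044)]:
    print(n,np.round(t(u,v,z)[:2]*1000,1))
print(read_state()['time_s'])
```

```text
board -y [478.4 -56.9]
board +y [482.6 102.8]
board +y edge [579.9 100.1]
screw r [498.3 -42. ]
screw l [501.9  88.4]
block bot -y [574.2 -42.4]
block bot +y [574.8 -12.7]
block top -y [572.9 -45.4]
block top +y [574.2 -15.5]
face2 [612.8 -14.6]
rack bot [574.3  20.5]
rack top [575.1  22.8]
rackbot2 [622.3   6.3]
rack top2 [601.6  11.8]
fence top near+y [583.1  99.6]
top cam
near+y [482.  100.1]
near-y [478.7 -59.7]
far-y [758.  -66.1]
far+y [762.3  92.7]
screw+ [502.5  85.1]
screw- [498.9 -44.4]
screwf [739.8 -51.2]
block top near +y [573.5 -17.1]
block top near -y [573.6 -45.8]
block far+y [689.  -19.3]
rack near -y top [572.3  18. ]
rack far -y top [717.6 -22.3]
6.9667
```

Run:
```python
import cv2
im=cv2.imread('pics/top1.png')
cv2.imwrite('pics/z5.png',cv2.resize(im[122:192,285:355],None,fx=8,fy=8,interpolation=cv2.INTER_CUBIC))
im=cv2.imread('pics/side1.png')
cv2.imwrite('pics/z6.png',cv2.resize(im[175:240,295:405],None,fx=7,fy=7,interpolation=cv2.INTER_CUBIC))
```

```text
(no output)
```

View pics/z5.png

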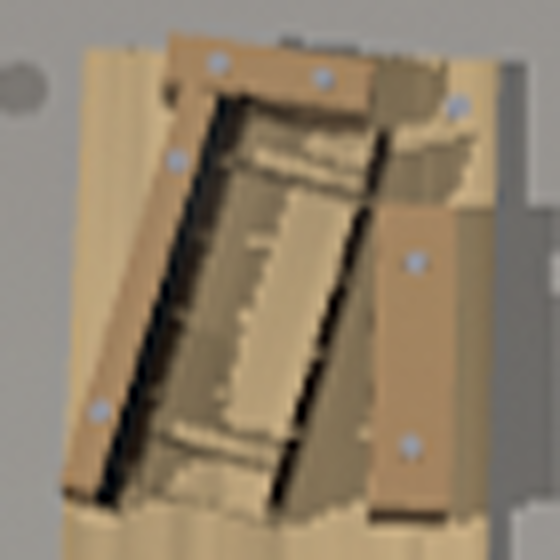

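View pics/z6.png

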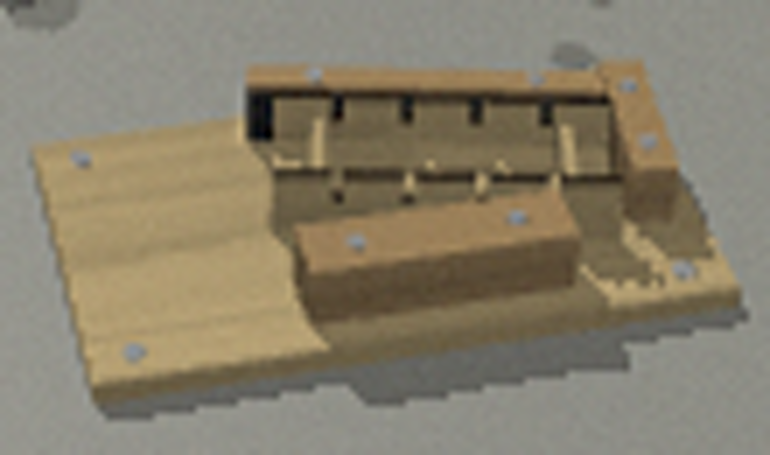

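Run:
```python
from h import *
a=np.radians(-1.4); X=np.array([np.cos(a),np.sin(a)]); Y=np.array([-X[1],X[0]])
def jt(p,o): d=np.array(p[:2])*1000-o; return np.round([d@X,d@Y],1)
def t(u,v,z): return jt(onz('top',285+u/8-.44,122+v/8-.44,z),[620.3,16.8])
for n,u,v,z in [('fence out near',64,488,.042),('fence out far',166,90,.042),('fence in near',98,497,.042),('fence in far',218,92,.042),('pad near top/inner',120,503,.038),('pad far inner',243,100,.038),('rack -y outer near top',288,508,.044),('rack -y outer far',390,132,.044),('stop near -y',370,110,.042),('block near+y',370,513,.042),('block far +y',378,205,.042)]: print(n,t(u,v,z))
def s(u,v,z): return jt(onz('side',295+u/7-.43,175+v/7-.43,z),[620.3,16.8])
print('side')
for n,u,v,z in [('board near +y',35,150,.012),('board near-y',92,385,.012),('board far-y',740,290,.012),('fence out near',247,67,.042),('fence out?far',600,68,.042),('fence in near',248,90,.042),('fence in far',605,97,.042),('rack -y near top',272,176,.044),('rack -y far top',622,180,.044),('block +y near',297,232,.042),('block +y far',560,192,.042),('block -y near',305,275,.042)]: print(n,s(u,v,z))
```

```text
fence out near [-40.6  77.4]
fence out far [113.8  45.7]
fence in near [-43.7  64.7]
fence in far [113.5  26.1]
pad near top/inner [-44.8  56.9]
pad far inner [112.   16.8]
rack -y outer near top [-46.3  -5.1]
rack -y outer far [ 98.8 -38.8]
stop near -y [107.9 -31.1]
block near+y [-46.8 -35.1]
block far +y [ 70.8 -35. ]
side
board near +y [-138.4   77.2]
board near-y [-139.7  -78.7]
board far-y [139.6 -80.4]
fence out near [-39.1  78.8]
fence out?far [116.8  43.6]
fence in near [-42.5  62.1]
fence in far [112.   22.8]
rack -y near top [-46.3  -1.5]
rack -y far top [ 99.2 -36.1]
block +y near [-43.9 -37.2]
block +y far [ 71.8 -35.9]
block -y near [-47.  -64.1]
```

Emit:
jog_arm(
  steps=[
    {"delta_pos": [20, 0, 0], "turn": 0, "fingers": 0},
    {"delta_pos": [50, 0, 0], "turn": 0, "fingers": 0},
    {"delta_pos": [80, 0, 0], "turn": 0, "fingers": 0},
    {"delta_pos": [110, 0, 0], "turn": 0, "fingers": 0},
    {"delta_pos": [130, 0, 0], "turn": 0, "fingers": 0},
    {"delta_pos": [130, 0, 0], "turn": 0, "fingers": 0},
    {"delta_pos": [130, 0, 0], "turn": 0, "fingers": 0},
    {"delta_pos": [130, 0, 0], "turn": 0, "fingers": 0},
    {"delta_pos": [130, 0, 0], "turn": 0, "fingers": 0},
  ],
)

```text
time_s: 7.72
position: [0.7092, -0.0999, 0.2394]
tcp_rot: [[0.003, -0.002, -1.0], [1.0, 0.0, 0.003], [0.0, -1.0, 0.002]]
force: [-0.5, -0.6, -0.7]
opening: 0.255
```

Run:
```python
from h import *
T=wpose(); np.save('T3.npy',T); im=save('wrist','w3')
cv2.imwrite('pics/z7.png',cv2.resize(im[30:250,335:495,::-1],None,fx=2.7,fy=2.7,interpolation=cv2.INTER_CUBIC))
s=read_state(); print(s['time_s'],s['position'])
```

```text
7.7667 [ 0.70934817 -0.09993108  0.23961646]
```

View pics/w3.png

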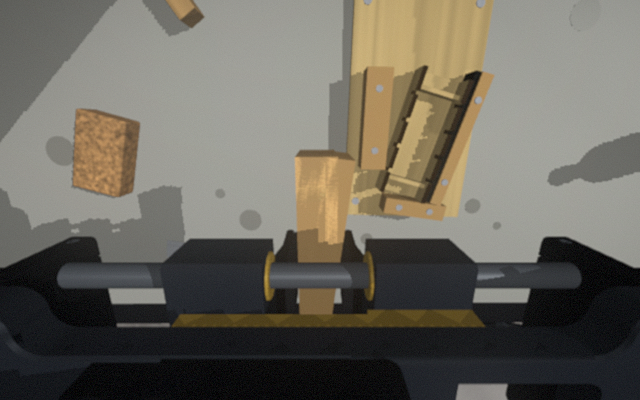

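View pics/z7.png

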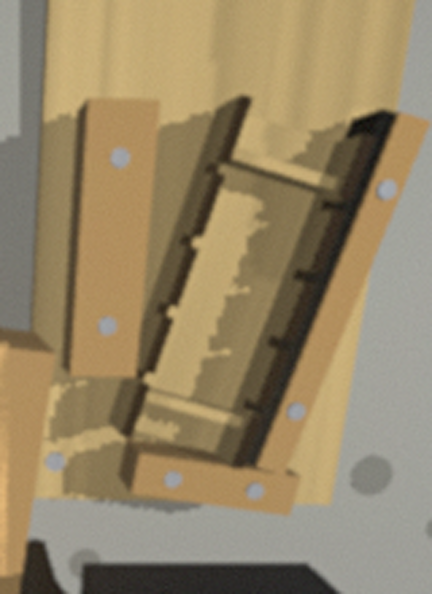

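Run:
```python
from h import *
T=np.load('T3.npy')
a=np.radians(-1.4); X=np.array([np.cos(a),np.sin(a)]); Y=np.array([-X[1],X[0]])
def jt(p,o): d=np.array(p[:2])*1000-o; return np.round([d@X,d@Y],1)
def w(u,v,z): return jt(wonz(T,335+u/2.7-.3,30+v/2.7-.3,z),[620.5,19.5])
for n,u,v,z in [('board right edge',47,20,.012),('board right edge far',34,500,.012),('board far +y',333,505,.012),('board +y edge',412,20,.012),
 ('block near -y',84,97,.042),('block near +y',160,101,.042),('block far +y',137,378,.042),('block far -y',70,375,.042),
 ('fence in near',393,112,.042),('fence out near',430,125,.042),('fence in far',264,468,.042),('screw fence near',387,189,.042),('screw fence far',296,411,.042),
 ('rack near -y top in',251,98,.044),('rack -y far top',140,435,.044),('stop near corner +?',140,450,.042),('stop s1',173,480,.042),('stop s2',255,491,.042),('stop -y far',130,487,.042),('stop +y far',292,515,.042)]: print(n,w(u,v,z))
```

```text
board right edge [-81.6 -79.9]
board right edge far [140.4 -74.8]
board far +y [139.9  81.1]
board +y edge [-85.1  80.6]
block near -y [-45.6 -66.2]
block near +y [-44.8 -34.5]
block far +y [ 70.9 -34.1]
block far -y [ 70.1 -64.8]
fence in near [-42.7  63. ]
fence out near [-38.1  79.3]
fence in far [112.3  29.5]
screw fence near [-12.6  65.8]
screw fence far [84.7 40.7]
rack near -y top in [-46.4   2.4]
rack -y far top [ 97.1 -30.9]
stop near corner +? [104.7 -29.8]
stop s1 [119.1 -12.9]
stop s2 [123.8  26.8]
stop -y far [123. -33.]
stop +y far [135.5  46.1]
```

```bash
cat > ov.py <<'E'
from h import *
a=np.radians(-1.4); X=np.array([np.cos(a),np.sin(a)]); Y=np.array([-X[1],X[0]])
def jw(x,y,z,o=(620.4,18)): p=np.array(o)+x*X+y*Y; return np.array([p[0],p[1],z])/1000
def box(cx,cy,L,W,z0,z1,th):
    t=np.radians(th);c,s=np.cos(t),np.sin(t)
    q=[(cx+c*u-s*v,cy+s*u+c*v) for u,v in [(-L/2,-W/2),(L/2,-W/2),(L/2,W/2),(-L/2,W/2)]]
    return [[jw(*p,z) for p in q] for z in (z0,z1)]
def draw(img,pf,boxes,sc,off):
    out=cv2.resize(img,None,fx=sc,fy=sc,interpolation=cv2.INTER_CUBIC)
    for b,col in boxes:
        P=[np.array([(pf(p)+.5)*sc-.5 for p in f]).round().astype(int) for f in b]
        for f in P: cv2.polylines(out,[f],True,col,1,cv2.LINE_AA)
        for i in range(4): cv2.line(out,tuple(P[0][i].tolist()),tuple(P[1][i].tolist()),col,1,cv2.LINE_AA)
    x0,y0,x1,y1=[int(v*sc) for v in off]; return out[y0:y1,x0:x1]
E
python3 - <<'E'
from ov import *
T=np.load('T3.npy')
B=[(box(0,0,280,160,0,12,0),(255,0,0)),(box(13,-35-15,116,30,12,42,0),(0,255,0)),(box(30,10,150,60,12,44,-7.1),(0,0,255)),(box(30,10,150,60,12,44,-14.2),(255,0,255))]
im=cv2.imread('pics/w3.png'); cv2.imwrite('pics/o1.png',draw(im,lambda p:wproj(T,p),B,3.4,(330,0,500,170+5)))
im=cv2.imread('pics/w3.png'); cv2.imwrite('pics/o1b.png',draw(im,lambda p:wproj(T,p),B,3.4,(330,50,500,225)))
E
```

```text
(no output)
```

View pics/o1b.png

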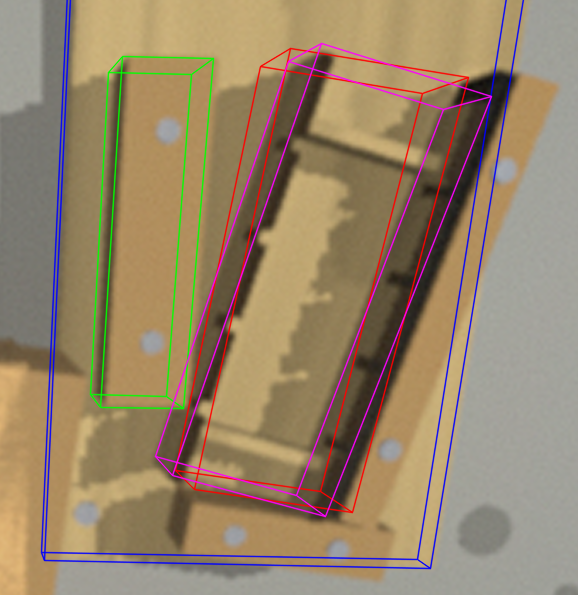

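Run:
```python
from ov import *
o=np.array([620.3,16.8])
def jt(p): d=np.array(p[:2])*1000-o; return np.array([d@X,d@Y])
def ang(d): return round(float(np.degrees(np.arctan2(d[1],d[0]))),1)
t=lambda u,v,z:jt(onz('top',285+u/8-.44,122+v/8-.44,z))
s=lambda u,v,z:jt(onz('side',295+u/7-.43,175+v/7-.43,z))
for nm,f,A in [('top',t,dict(fs=[(99,411),(176,160)],ss=[(322,77),(218,62)],bs=[(410,446),(415,262)])),('side',s,dict(fs=[(315,74),(535,78)],ss=[(648,142),(628,86)],bs=[(357,242),(517,217)],board=[(134,352),(81,159)]))]:
    for k,(p,q) in A.items():
        z=.012 if k=='board' else .042
        a,b=f(*p,z),f(*q,z); print(nm,k,a.round(1),b.round(1),ang(b-a))
```

```text
top fs [-11.2  65.7] [86.3 40.9] -14.3
top ss [120.4 -12.8] [125.3  26.5] 82.9
top bs [-21.2 -49.1] [ 49.1 -49.3] -0.2
side fs [-10.2  67.1] [85.8 42.8] -14.2
side ss [119.9 -11.7] [124.7  28.2] 83.1
side bs [-20.9 -48.7] [ 49.  -47.6] 0.9
side board [-119.2  -63.2] [-119.    66.3] 89.9
```

Emit:
jog_arm(
  steps=[
    {"delta_pos": [-20, 12, -10], "turn": -0.5, "fingers": 0},
    {"delta_pos": [-50, 30, -25], "turn": -1.3, "fingers": 0},
    {"delta_pos": [-80, 48, -45], "turn": -1.3, "fingers": 0},
    {"delta_pos": [-110, 66, -70], "turn": -1.3, "fingers": 0},
    {"delta_pos": [-135, 82, -90], "turn": -1.3, "fingers": 0},
    {"delta_pos": [-155, 93, -110], "turn": -1.3, "fingers": 0},
    {"delta_pos": [-165, 98, -130], "turn": -1.3, "fingers": 0},
    {"delta_pos": [-165, 98, -140], "turn": -1.3, "fingers": 0},
    {"delta_pos": [-165, 98, -140], "turn": -1.3, "fingers": 0},
    {"delta_pos": [-165, 98, -140], "turn": -1.3, "fingers": 0},
    {"delta_pos": [-165, 98, -140], "turn": -1.3, "fingers": 0},
  ],
)

```text
time_s: 8.68
position: [0.548, -0.003, 0.1008]
tcp_rot: [[0.027, 0.004, -1.0], [1.0, -0.001, 0.027], [-0.001, -1.0, -0.004]]
force: [0.3, 0.4, -1.7]
opening: 0.255
```

Run:
```python
from h import *
s=read_state(); print(s['time_s'],s['position'],s['tcp_rot'][:,0],s['force'])
T=wpose(); np.save('T4.npy',T); im=save('wrist','w4'); im2=save('side','s4')
cv2.imwrite('pics/s4z.png',cv2.resize(im2[120:260,270:420,::-1],None,fx=4,fy=4,interpolation=cv2.INTER_CUBIC))
```

```text
8.6833 [ 0.54798129 -0.00301125  0.10076536] [ 2.65965619e-02  9.99645861e-01 -8.81129150e-04] [ 0.28266855  0.36086222 -1.6880422 ]
```

View pics/w4.png

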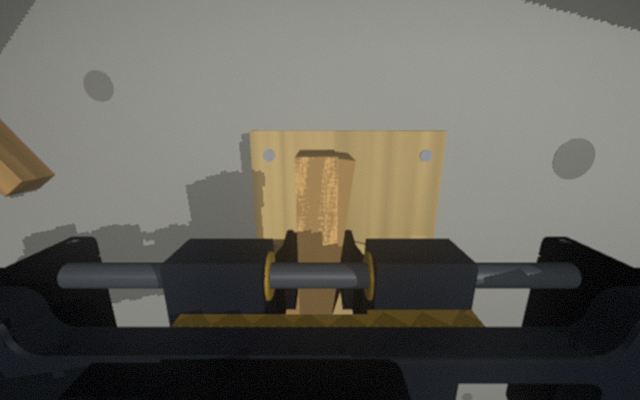

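View pics/s4z.png

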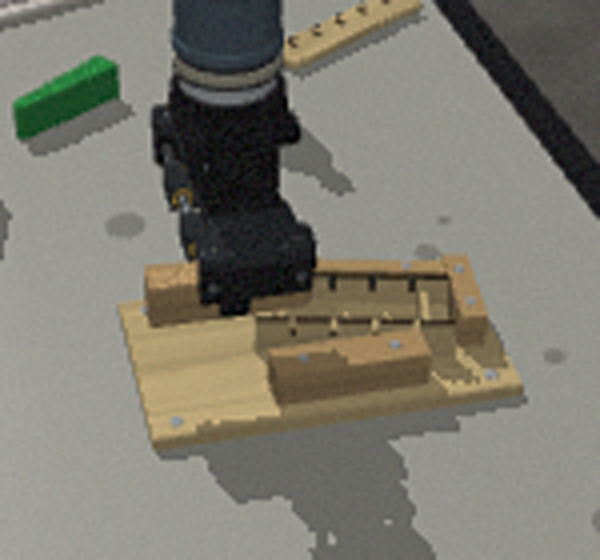

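Run:
```python
from h import *
T=np.load('T4.npy'); a,b=wonz(T,250,130.5,.012),wonz(T,445.5,130.5,.012); print(a,b,(a+b)/2)
s=read_state(); print(s['time_s'],s['position'])
for u,v in [(268.5,155.5),(425.5,155.5)]: print(wonz(T,u,v,.012))
# held wedge butt edges top: z = tcp-0.0235+0.036
z=s['position'][2]-.0235+.036
for u,v in [(296,157),(352,160)]: print('butt top',wonz(T,u,v,z))
```

```text
[ 0.47837997 -0.05582576  0.012     ] [0.48256444 0.10217126 0.012     ] [0.4804722  0.02317275 0.012     ]
8.7833 [ 0.54758771 -0.00285537  0.10077576]
[ 0.49881145 -0.04241967  0.012     ]
[0.50226831 0.08759578 0.012     ]
butt top [ 0.48835584 -0.01129777  0.11327576]
butt top [0.49046028 0.0149828  0.11327576]
```

Emit:
jog_arm(
  steps=[
    {"delta_pos": [0, 4, -5], "turn": 0, "fingers": 0},
    {"delta_pos": [0, 4, -20], "turn": 0, "fingers": 0},
    {"delta_pos": [0, 4, -35], "turn": 0, "fingers": 0},
    {"delta_pos": [0, 4, -48], "turn": 0, "fingers": 0},
    {"delta_pos": [0, 4, -56], "turn": 0, "fingers": 0},
    {"delta_pos": [0, 4, -60], "turn": 0, "fingers": 0},
    {"delta_pos": [0, 4, -62], "turn": 0, "fingers": 0},
    {"delta_pos": [0, 4, -63], "turn": 0, "fingers": 0},
    {"delta_pos": [0, 4, -63], "turn": 0, "fingers": 0},
    {"delta_pos": [0, 4, -63], "turn": 0, "fingers": 0},
  ],
)

```text
time_s: 9.62
position: [0.546, 0.002, 0.0371]
tcp_rot: [[0.026, 0.001, -1.0], [1.0, -0.0, 0.026], [-0.0, -1.0, -0.001]]
force: [-0.5, 0.1, -0.1]
opening: 0.253
```

Run:
```python
from h import *
s=read_state(); print(s['time_s'],s['position'],s['tcp_rot'][:,0],s['force'])
im=save('top','t5'); im2=save('side','s5')
cv2.imwrite('pics/t5z.png',cv2.resize(im[115:235,280:370,::-1],None,fx=5,fy=5,interpolation=cv2.INTER_CUBIC))
cv2.imwrite('pics/s5z.png',cv2.resize(im2[160:250,280:410,::-1],None,fx=5,fy=5,interpolation=cv2.INTER_CUBIC))
```

```text
9.6167 [0.54595339 0.00195757 0.03708724] [ 2.59440331e-02  9.99663376e-01 -2.04656681e-04] [-0.52418609  0.12792586 -0.12769452]
```

View pics/t5z.png

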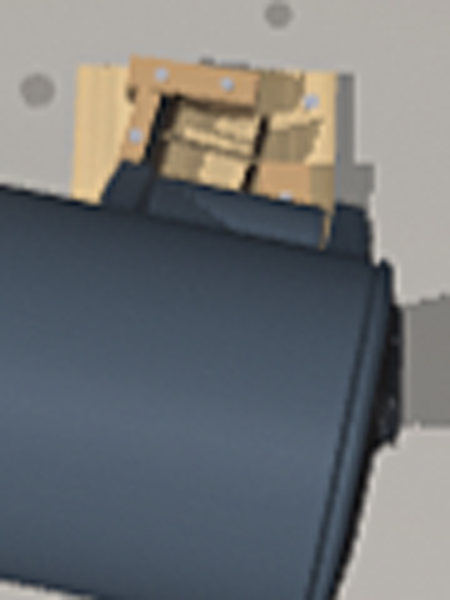

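View pics/s5z.png

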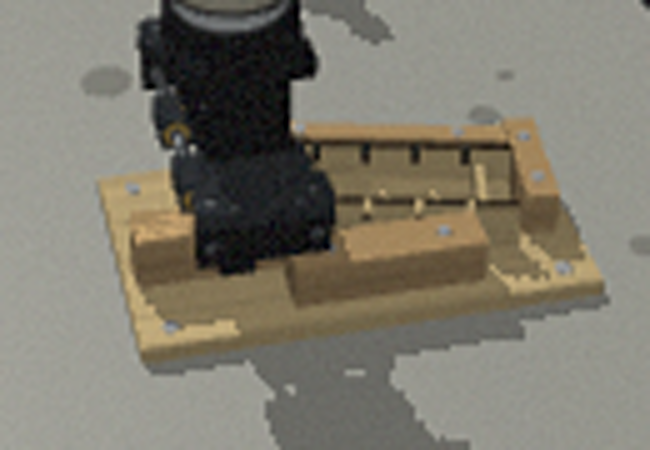

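Emit:
jog_arm(
  steps=[
    {"delta_pos": [0, -0.5, -0.5], "turn": 0, "fingers": 0},
    {"delta_pos": [0, -1, -0.5], "turn": 0, "fingers": 0},
    {"delta_pos": [0, -1.5, -0.5], "turn": 0, "fingers": 0},
    {"delta_pos": [0, -2, -0.5], "turn": 0, "fingers": 0},
    {"delta_pos": [0, -2, -0.5], "turn": 0, "fingers": 0},
    {"delta_pos": [0, -2, -0.5], "turn": 0, "fingers": 0},
  ],
)

```text
time_s: 10.22
position: [0.5455, -0.0001, 0.036]
tcp_rot: [[0.026, -0.0, -1.0], [1.0, -0.0, 0.026], [-0.0, -1.0, 0.0]]
force: [-0.3, -0.3, -0.7]
opening: 0.256
```

Emit:
jog_arm(
  steps=[
    {"delta_pos": [0, -0.5, 0], "turn": 0, "fingers": 0},
    {"delta_pos": [0, -1, 0], "turn": 0, "fingers": 0},
    {"delta_pos": [0, -1, 0], "turn": 0, "fingers": 0},
    {"delta_pos": [0, -1, 0], "turn": 0, "fingers": 0},
  ],
)

```text
time_s: 10.55
position: [0.5455, -0.001, 0.036]
tcp_rot: [[0.026, -0.0, -1.0], [1.0, 0.0, 0.026], [0.0, -1.0, 0.0]]
force: [-0.2, 0.7, 0.0]
opening: 0.249
```

Emit:
jog_arm(
  steps=[
    {"delta_pos": [0, -0.5, 0], "turn": 0, "fingers": 0},
    {"delta_pos": [0, -1, 0], "turn": 0, "fingers": 0},
    {"delta_pos": [0, -1, 0], "turn": 0, "fingers": 0},
    {"delta_pos": [0, -1, 0], "turn": 0, "fingers": 0},
  ],
)

```text
time_s: 10.88
position: [0.5455, -0.002, 0.0361]
tcp_rot: [[0.026, 0.0, -1.0], [1.0, 0.0, 0.026], [0.0, -1.0, -0.0]]
force: [0.2, -0.1, -1.4]
opening: 0.257
```

Emit:
jog_arm(
  steps=[
    {"delta_pos": [0, -0.5, 0], "turn": 0, "fingers": 0},
    {"delta_pos": [0, -1, 0], "turn": 0, "fingers": 0},
    {"delta_pos": [0, -1, 0], "turn": 0, "fingers": 0},
  ],
)

```text
time_s: 11.13
position: [0.5455, -0.0031, 0.036]
tcp_rot: [[0.026, 0.0, -1.0], [1.0, -0.0, 0.026], [-0.0, -1.0, -0.0]]
force: [0.6, 0.3, -0.8]
opening: 0.257
```

Emit:
jog_arm(
  steps=[
    {"delta_pos": [0, -0.5, 0], "turn": 0, "fingers": 0},
    {"delta_pos": [0, -1, 0], "turn": 0, "fingers": 0},
    {"delta_pos": [0, -1, 0], "turn": 0, "fingers": 0},
  ],
)

```text
time_s: 11.38
position: [0.5455, -0.0036, 0.0361]
tcp_rot: [[0.026, -0.0, -1.0], [1.0, 0.001, 0.026], [0.001, -1.0, 0.0]]
force: [0.6, 1.5, -0.3]
opening: 0.25
```

Emit:
jog_arm(
  steps=[
    {"delta_pos": [0, -0.5, 0], "turn": 0, "fingers": 0},
    {"delta_pos": [0, -1, 0], "turn": 0, "fingers": 0},
    {"delta_pos": [0, -1, 0], "turn": 0, "fingers": 0},
  ],
)

```text
time_s: 11.63
position: [0.5454, -0.0039, 0.036]
tcp_rot: [[0.026, -0.0, -1.0], [1.0, 0.001, 0.026], [0.001, -1.0, 0.0]]
force: [1.2, 5.4, -0.3]
opening: 0.25
```

Emit:
jog_arm(
  steps=[
    {"delta_pos": [0, 1.3, -0.3], "turn": 0, "fingers": 0},
    {"delta_pos": [0, 1.3, -0.4], "turn": 0, "fingers": 0},
    {"delta_pos": [0, 1.3, -0.4], "turn": 0, "fingers": 0},
    {"delta_pos": [0, 1.3, -0.4], "turn": 0, "fingers": 60},
    {"delta_pos": [0, 1.3, -0.4], "turn": 0, "fingers": 60},
    {"delta_pos": [0, 1.3, -0.4], "turn": 0, "fingers": 60},
    {"delta_pos": [0, 1.3, -0.4], "turn": 0, "fingers": 60},
    {"delta_pos": [0, 1.3, -0.4], "turn": 0, "fingers": 60},
    {"delta_pos": [0, 1.3, -0.4], "turn": 0, "fingers": 60},
    {"delta_pos": [0, 1.3, -0.4], "turn": 0, "fingers": 60},
  ],
)

```text
time_s: 12.47
position: [0.5455, -0.0038, 0.0357]
tcp_rot: [[0.026, 0.0, -1.0], [1.0, -0.0, 0.026], [-0.0, -1.0, -0.0]]
force: [0.4, -0.8, 0.4]
opening: 0.591
```

Emit:
jog_arm(
  steps=[
    {"delta_pos": [0, 0, 12], "turn": 0, "fingers": 60},
    {"delta_pos": [0, 0, 35], "turn": 0, "fingers": 60},
    {"delta_pos": [0, 0, 70], "turn": 0, "fingers": 60},
    {"delta_pos": [0, 0, 105], "turn": 0, "fingers": 60},
    {"delta_pos": [0, 0, 140], "turn": 0, "fingers": 60},
    {"delta_pos": [0, 0, 175], "turn": 0, "fingers": 60},
    {"delta_pos": [0, 0, 195], "turn": 0, "fingers": 60},
    {"delta_pos": [0, 0, 205], "turn": 0, "fingers": 60},
    {"delta_pos": [0, 0, 205], "turn": 0, "fingers": 60},
    {"delta_pos": [0, 0, 205], "turn": 0, "fingers": 60},
    {"delta_pos": [0, 0, 205], "turn": 0, "fingers": 60},
  ],
)

```text
time_s: 13.38
position: [0.5442, -0.0035, 0.2391]
tcp_rot: [[0.026, -0.004, -1.0], [1.0, 0.001, 0.026], [0.001, -1.0, 0.004]]
force: [-0.4, -0.0, -0.1]
opening: 0.601
```

Run:
```python
from h import *
s=read_state(); print(s['time_s'],s['position'],s['force'])
T=wpose(); np.save('T6.npy',T); im=save('wrist','w6')
cv2.imwrite('pics/w6z.png',cv2.resize(im[80:250,230:410,::-1],None,fx=4,fy=3.5,interpolation=cv2.INTER_CUBIC))
cv2.imwrite('pics/w6z.png',cv2.resize(im[90:240,240:400,::-1],None,fx=4,fy=4,interpolation=cv2.INTER_CUBIC))
for n in ['wedge_center','wedge_tip','rack_center','slot_mouth']:
    print(n,[(np.round(x['position'],4).tolist(),round(x['confidence'],2)) for x in tip_of(n,'wrist')])
```

```text
13.3833 [ 0.54422575 -0.00345781  0.23905103] [-0.41678371 -0.03902689 -0.07306993]
wedge_center [([0.3791, 0.2478, 0.0187], 0.72), ([0.5439, -0.0094, 0.0296], 0.57)]
wedge_tip [([0.4405, 0.3821, 0.0152], 0.66), ([0.3962, 0.3046, 0.0178], 0.62), ([0.6034, -0.002, 0.0332], 0.57)]
rack_center [([0.6521, 0.0278, 0.0315], 0.94), ([0.5744, -0.0036, 0.0111], 0.32)]
slot_mouth [([0.5742, -0.0042, 0.009], 0.9)]
```

View pics/w6z.png

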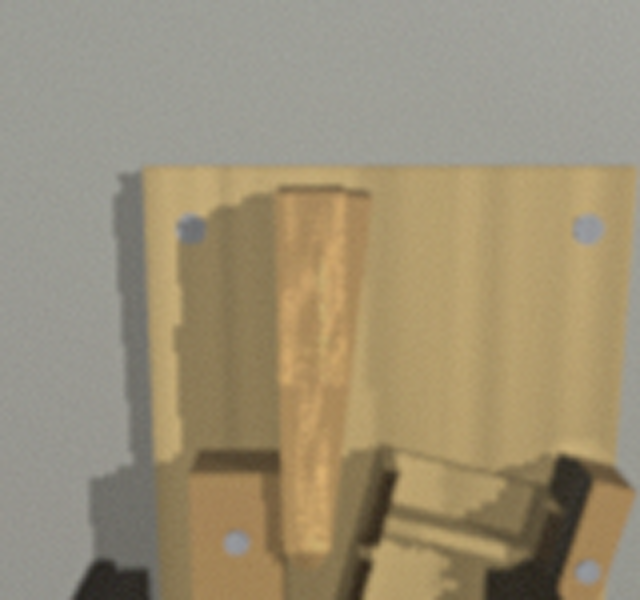

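Emit:
jog_arm(
  steps=[
    {"delta_pos": [-20, 2, -10], "turn": 0, "fingers": 0},
    {"delta_pos": [-50, 4, -25], "turn": 0, "fingers": 0},
    {"delta_pos": [-75, 5.4, -50], "turn": 0, "fingers": 0},
    {"delta_pos": [-81.5, 5.4, -85], "turn": 0, "fingers": 0},
    {"delta_pos": [-81.5, 5.4, -115], "turn": 0, "fingers": 0},
    {"delta_pos": [-81.5, 5.4, -140], "turn": 0, "fingers": 0},
    {"delta_pos": [-81.5, 5.4, -150], "turn": 0, "fingers": 0},
    {"delta_pos": [-81.5, 5.4, -150], "turn": 0, "fingers": 0},
    {"delta_pos": [-81.5, 5.4, -150], "turn": 0, "fingers": 0},
    {"delta_pos": [-81.5, 5.4, -170], "turn": 0, "fingers": 0},
    {"delta_pos": [-81.5, 5.4, -190], "turn": 0, "fingers": 0},
    {"delta_pos": [-81.5, 5.4, -202], "turn": 0, "fingers": 0},
    {"delta_pos": [-81.5, 5.4, -206.7], "turn": 0, "fingers": 0},
    {"delta_pos": [-81.5, 5.4, -206.7], "turn": 0, "fingers": 0},
    {"delta_pos": [-81.5, 5.4, -206.7], "turn": 0, "fingers": 0},
    {"delta_pos": [-81.5, 5.4, -206.7], "turn": 0, "fingers": 0},
  ],
)

```text
time_s: 14.97
position: [0.4648, 0.0016, 0.035]
tcp_rot: [[0.026, 0.002, -1.0], [1.0, -0.001, 0.026], [-0.0, -1.0, -0.002]]
force: [-0.4, 0.2, 0.6]
opening: 0.005
```

Run:
```python
from h import *
s=read_state(); print(s['time_s'],s['position'],s['tcp_rot'][:,0],s['force'],s['opening'])
im2=save('side','s7')
cv2.imwrite('pics/s7z.png',cv2.resize(im2[140:250,250:410,::-1],None,fx=5,fy=5,interpolation=cv2.INTER_CUBIC))
```

```text
14.9667 [0.46483301 0.00156135 0.03495472] [ 2.57989279e-02  9.99667035e-01 -4.84043440e-04] [-0.41124807  0.17740466  0.59629129] 0.005323248192613981
```

View pics/s7z.png

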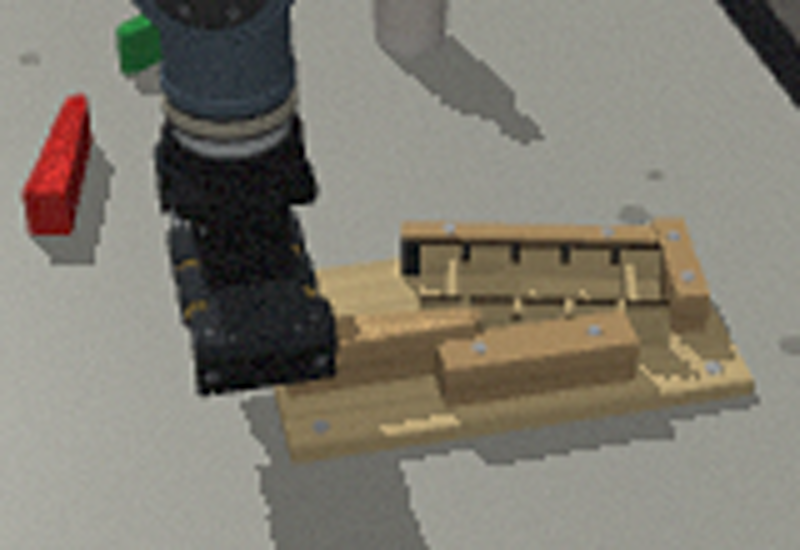

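Emit:
jog_arm(
  steps=[
    {"delta_pos": [3, -0.07, 0], "turn": 0, "fingers": 0},
    {"delta_pos": [6, -0.15, 0], "turn": 0, "fingers": 0},
    {"delta_pos": [8, -0.2, 0], "turn": 0, "fingers": 0},
    {"delta_pos": [10, -0.25, 0], "turn": 0, "fingers": 0},
    {"delta_pos": [12, -0.3, 0], "turn": 0, "fingers": 0},
    {"delta_pos": [14, -0.35, 0], "turn": 0, "fingers": 0},
    {"delta_pos": [16, -0.4, 0], "turn": 0, "fingers": 0},
    {"delta_pos": [18, -0.44, 0], "turn": 0, "fingers": 0},
    {"delta_pos": [20, -0.5, 0], "turn": 0, "fingers": 0},
    {"delta_pos": [22, -0.55, 0], "turn": 0, "fingers": 0},
  ],
)

```text
time_s: 15.85
position: [0.4861, 0.0012, 0.0339]
tcp_rot: [[0.026, -0.0, -1.0], [1.0, 0.0, 0.026], [0.0, -1.0, 0.0]]
force: [0.4, 0.0, 1.4]
opening: 0.002
```

Emit:
jog_arm(
  steps=[
    {"delta_pos": [2, -0.05, 0], "turn": 0, "fingers": 0},
    {"delta_pos": [4, -0.1, 0], "turn": 0, "fingers": 0},
    {"delta_pos": [6, -0.15, 0], "turn": 0, "fingers": 0},
    {"delta_pos": [8, -0.2, 0], "turn": 0, "fingers": 0},
    {"delta_pos": [10, -0.25, 0], "turn": 0, "fingers": 0},
  ],
)

```text
time_s: 16.27
position: [0.4962, 0.0009, 0.0339]
tcp_rot: [[0.026, 0.0, -1.0], [1.0, -0.0, 0.026], [-0.0, -1.0, -0.0]]
force: [0.4, 0.7, -0.8]
opening: 0.009
```

Emit:
jog_arm(
  steps=[
    {"delta_pos": [1.5, -0.04, 0], "turn": 0, "fingers": 0},
    {"delta_pos": [3, -0.07, 0], "turn": 0, "fingers": 0},
    {"delta_pos": [4.5, -0.11, 0], "turn": 0, "fingers": 0},
    {"delta_pos": [6, -0.15, 0], "turn": 0, "fingers": 0},
  ],
)

```text
time_s: 16.6
position: [0.5021, 0.0008, 0.0339]
tcp_rot: [[0.026, -0.0, -1.0], [1.0, 0.0, 0.026], [0.0, -1.0, 0.0]]
force: [-0.6, 0.4, -0.2]
opening: 0.006
```

Emit:
jog_arm(
  steps=[
    {"delta_pos": [1.5, -0.04, 0], "turn": 0, "fingers": 0},
    {"delta_pos": [3, -0.07, 0], "turn": 0, "fingers": 0},
    {"delta_pos": [4.5, -0.11, 0], "turn": 0, "fingers": 0},
  ],
)

```text
time_s: 16.85
position: [0.5066, 0.0007, 0.0339]
tcp_rot: [[0.026, -0.0, -1.0], [1.0, 0.0, 0.026], [0.0, -1.0, 0.0]]
force: [-0.9, 0.3, -0.9]
opening: 0.006
```

Run:
```python
from h import *
s=read_state(); print(s['time_s'],s['position'],s['force'])
im2=save('side','s8')
cv2.imwrite('pics/s8z.png',cv2.resize(im2[140:250,250:410,::-1],None,fx=5,fy=5,interpolation=cv2.INTER_CUBIC))
```

```text
16.85 [0.50660757 0.00066712 0.03394181] [-0.9283277   0.28072934 -0.90037388]
```

View pics/s8z.png

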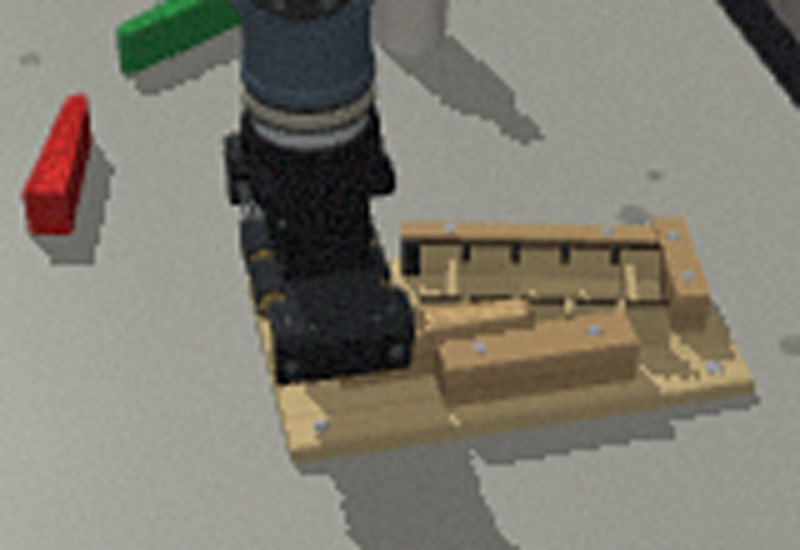

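Sliding freely, tip about 60 mm in. Continue slowly.

Emit:
jog_arm(
  steps=[
    {"delta_pos": [1, -0.02, 0], "turn": 0, "fingers": 0},
    {"delta_pos": [2, -0.05, 0], "turn": 0, "fingers": 0},
    {"delta_pos": [3, -0.07, 0], "turn": 0, "fingers": 0},
  ],
)

```text
time_s: 17.15
position: [0.5095, 0.0006, 0.0339]
tcp_rot: [[0.026, -0.0, -1.0], [1.0, 0.0, 0.026], [0.0, -1.0, 0.0]]
force: [-0.7, -0.1, -0.6]
opening: 0.009
```

Emit:
jog_arm(
  steps=[
    {"delta_pos": [1, -0.02, 0], "turn": 0, "fingers": 0},
    {"delta_pos": [2, -0.05, 0], "turn": 0, "fingers": 0},
    {"delta_pos": [3, -0.07, 0], "turn": 0, "fingers": 0},
  ],
)

```text
time_s: 17.4
position: [0.5122, 0.0006, 0.0339]
tcp_rot: [[0.026, -0.001, -1.0], [1.0, 0.0, 0.026], [0.0, -1.0, 0.001]]
force: [-1.3, 0.8, 0.4]
opening: 0.003
```

Emit:
jog_arm(
  steps=[
    {"delta_pos": [1, -0.02, 0], "turn": 0, "fingers": 0},
    {"delta_pos": [2, -0.05, 0], "turn": 0, "fingers": 0},
    {"delta_pos": [3, -0.07, 0], "turn": 0, "fingers": 0},
  ],
)

```text
time_s: 17.65
position: [0.5141, 0.0009, 0.0338]
tcp_rot: [[0.026, -0.003, -1.0], [1.0, 0.001, 0.026], [0.001, -1.0, 0.003]]
force: [-3.8, 2.0, 2.9]
opening: 0.004
```

Emit:
jog_arm(
  steps=[
    {"delta_pos": [1, -0.02, 0.5], "turn": 0, "fingers": 0},
    {"delta_pos": [2, -0.05, 0.5], "turn": 0, "fingers": 0},
    {"delta_pos": [2, -0.05, 0.5], "turn": 0, "fingers": 0},
  ],
)

```text
time_s: 17.9
position: [0.5177, 0.0005, 0.0343]
tcp_rot: [[0.026, 0.0, -1.0], [1.0, -0.0, 0.026], [-0.0, -1.0, -0.0]]
force: [-0.9, 0.6, -0.1]
opening: 0.003
```

Emit:
jog_arm(
  steps=[
    {"delta_pos": [1, -0.02, 0], "turn": 0, "fingers": 0},
    {"delta_pos": [2, -0.05, 0], "turn": 0, "fingers": 0},
    {"delta_pos": [2, -0.05, 0], "turn": 0, "fingers": 0},
  ],
)

```text
time_s: 18.15
position: [0.5199, 0.0002, 0.0344]
tcp_rot: [[0.026, 0.0, -1.0], [1.0, -0.0, 0.026], [-0.0, -1.0, -0.0]]
force: [-1.3, 1.2, -0.5]
opening: 0.004
```

Run:
```python
from h import *
s=read_state(); print(s['time_s'],s['position'],s['force'],s['moment'])
im2=save('side','s9')
cv2.imwrite('pics/s9z.png',cv2.resize(im2[140:250,250:410,::-1],None,fx=5,fy=5,interpolation=cv2.INTER_CUBIC))
```

```text
18.15 [5.19851598e-01 1.88062512e-04 3.44445535e-02] [-1.31126725  1.17889886 -0.46935025] [ 0.22159601  0.41588859 -0.00103824]
```

View pics/s9z.png

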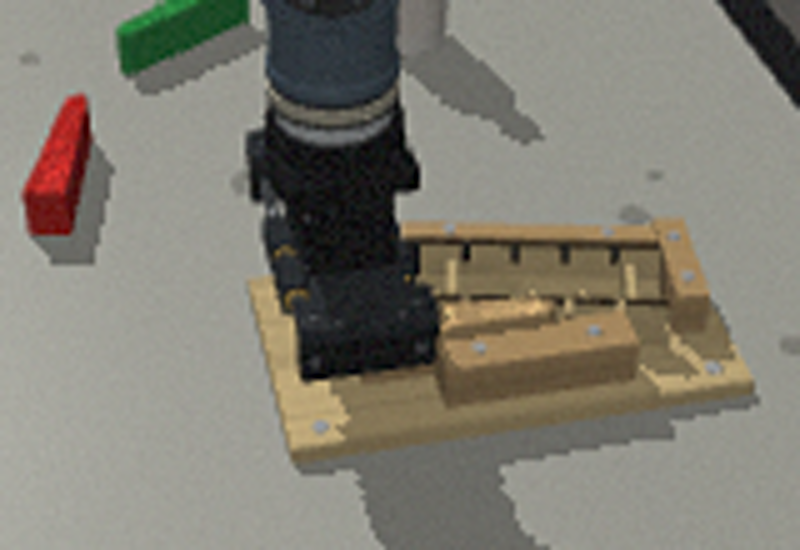

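Emit:
jog_arm(
  steps=[
    {"delta_pos": [1, -0.02, 0], "turn": 0, "fingers": 0},
    {"delta_pos": [2, -0.05, 0], "turn": 0, "fingers": 0},
    {"delta_pos": [2, -0.05, 0], "turn": 0, "fingers": 0},
  ],
)

```text
time_s: 18.45
position: [0.5216, 0.0002, 0.0344]
tcp_rot: [[0.026, 0.0, -1.0], [1.0, -0.0, 0.026], [-0.0, -1.0, -0.0]]
force: [-2.7, 0.3, -0.5]
opening: 0.001
```

Emit:
jog_arm(
  steps=[
    {"delta_pos": [1, -0.02, 0], "turn": 0, "fingers": 0},
    {"delta_pos": [2, -0.05, 0], "turn": 0, "fingers": 0},
    {"delta_pos": [2, -0.05, 0], "turn": 0, "fingers": 0},
  ],
)

```text
time_s: 18.7
position: [0.522, 0.0004, 0.0344]
tcp_rot: [[0.026, -0.003, -1.0], [1.0, 0.0, 0.026], [0.0, -1.0, 0.003]]
force: [-6.3, -0.2, 3.4]
opening: -0.001
```

Emit:
jog_arm(
  steps=[
    {"delta_pos": [1, -0.02, 0], "turn": 0, "fingers": 0},
    {"delta_pos": [2, -0.05, 0], "turn": 0, "fingers": 0},
    {"delta_pos": [2, -0.05, 0], "turn": 0, "fingers": 0},
  ],
)

```text
time_s: 18.95
position: [0.5223, 0.0006, 0.0345]
tcp_rot: [[0.026, -0.007, -1.0], [1.0, 0.001, 0.026], [0.001, -1.0, 0.007]]
force: [-7.0, -0.9, 5.5]
opening: 0.006
```

Emit:
jog_arm(
  steps=[
    {"delta_pos": [0, 0, 1], "turn": 0, "fingers": 0},
    {"delta_pos": [0, 0, 1], "turn": 0, "fingers": 0},
    {"delta_pos": [0, 0, 1], "turn": 0, "fingers": 0},
  ],
)

```text
time_s: 19.2
position: [0.5226, 0.0007, 0.035]
tcp_rot: [[0.026, -0.006, -1.0], [1.0, 0.001, 0.026], [0.001, -1.0, 0.006]]
force: [-6.4, -0.5, 0.6]
opening: 0.002
```

Emit:
jog_arm(
  steps=[
    {"delta_pos": [1, -0.02, 0.3], "turn": 0, "fingers": 0},
    {"delta_pos": [1, -0.02, 0.3], "turn": 0, "fingers": 0},
    {"delta_pos": [1, -0.02, 0.3], "turn": 0, "fingers": 0},
  ],
)

```text
time_s: 19.45
position: [0.5228, 0.0009, 0.0351]
tcp_rot: [[0.026, -0.008, -1.0], [1.0, 0.001, 0.026], [0.001, -1.0, 0.008]]
force: [-7.9, -0.1, 0.4]
opening: 0.006
```

Emit:
jog_arm(
  steps=[
    {"delta_pos": [1, -0.02, 0.4], "turn": 0, "fingers": 0},
    {"delta_pos": [2, -0.05, 0.8], "turn": 0, "fingers": 0},
    {"delta_pos": [2, -0.05, 0.8], "turn": 0, "fingers": 0},
  ],
)

```text
time_s: 19.7
position: [0.5232, 0.0011, 0.0356]
tcp_rot: [[0.026, -0.012, -1.0], [1.0, 0.002, 0.026], [0.002, -1.0, 0.012]]
force: [-9.2, 1.0, 0.2]
opening: 0.005
```

Emit:
jog_arm(
  steps=[
    {"delta_pos": [1, -0.02, 0.4], "turn": 0, "fingers": 0},
    {"delta_pos": [2, -0.05, 0.7], "turn": 0, "fingers": 0},
    {"delta_pos": [2, -0.05, 0.7], "turn": 0, "fingers": 0},
  ],
)

```text
time_s: 19.95
position: [0.5236, 0.0014, 0.036]
tcp_rot: [[0.026, -0.015, -1.0], [1.0, 0.003, 0.026], [0.002, -1.0, 0.015]]
force: [-11.2, 0.5, 1.1]
opening: 0.005
```

Emit:
jog_arm(
  steps=[
    {"delta_pos": [1, -0.5, 0.4], "turn": 0, "fingers": 0},
    {"delta_pos": [2, -1.2, 0.8], "turn": 0, "fingers": 0},
    {"delta_pos": [2, -1.2, 0.8], "turn": 0, "fingers": 0},
  ],
)

```text
time_s: 20.2
position: [0.524, 0.0005, 0.0365]
tcp_rot: [[0.025, -0.019, -1.0], [1.0, 0.003, 0.025], [0.003, -1.0, 0.019]]
force: [-12.3, 0.0, 0.5]
opening: 0.007
```

Emit:
jog_arm(
  steps=[
    {"delta_pos": [1, -0.1, 0.4], "turn": 0, "fingers": 0},
    {"delta_pos": [2, -0.2, 0.8], "turn": 0, "fingers": 0},
    {"delta_pos": [2, -0.2, 0.8], "turn": 0, "fingers": 0},
  ],
)

```text
time_s: 20.45
position: [0.5244, 0.0007, 0.037]
tcp_rot: [[0.025, -0.022, -0.999], [1.0, 0.004, 0.025], [0.004, -1.0, 0.022]]
force: [-15.0, 1.2, 1.4]
opening: 0.004
```

Emit:
jog_arm(
  steps=[
    {"delta_pos": [1, -0.2, 0.4], "turn": 0, "fingers": 0},
    {"delta_pos": [2, -0.4, 0.8], "turn": 0, "fingers": 0},
    {"delta_pos": [2, -0.4, 0.8], "turn": 0, "fingers": 0},
    {"delta_pos": [2, -0.4, 0.8], "turn": 0, "fingers": 0},
  ],
)

```text
time_s: 20.78
position: [0.5247, 0.0006, 0.0374]
tcp_rot: [[0.025, -0.026, -0.999], [1.0, 0.005, 0.025], [0.004, -1.0, 0.026]]
force: [-16.7, 0.7, 0.9]
opening: 0.005
```

Run:
```python
from h import *
s=read_state(); print(s['time_s'],s['position'],s['force'],s['moment'])
im2=save('side','s10')
cv2.imwrite('pics/s10z.png',cv2.resize(im2[140:250,250:410,::-1],None,fx=5,fy=5,interpolation=cv2.INTER_CUBIC))
```

```text
20.7833 [0.52470836 0.00062772 0.03742577] [-16.70961108   0.68535515   0.93384586] [ 0.13629308  2.74406558 -0.02678034]
```

View pics/s10z.png

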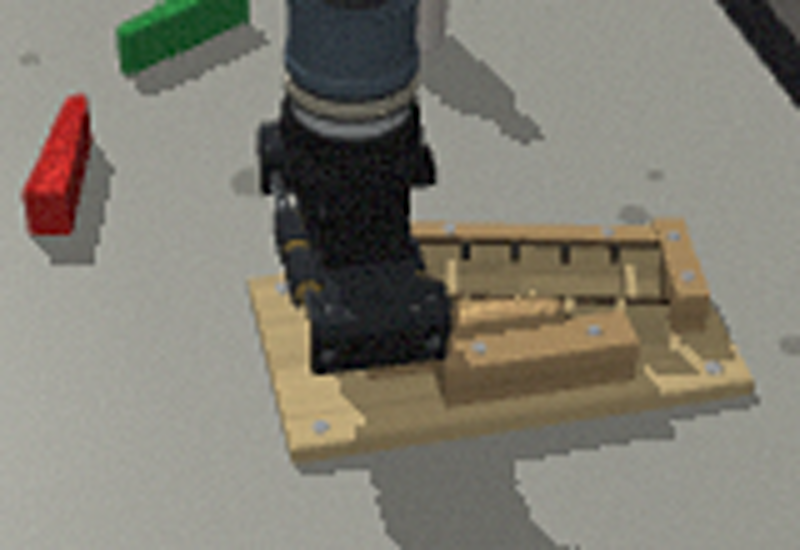

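Emit:
jog_arm(
  steps=[
    {"delta_pos": [-4, 0.1, -0.5], "turn": 0, "fingers": 0},
    {"delta_pos": [-8, 0.5, -1.5], "turn": 0, "fingers": 0},
    {"delta_pos": [-14, 1, -2], "turn": 0, "fingers": 0},
    {"delta_pos": [-22, 1, -2], "turn": 0, "fingers": 0},
    {"delta_pos": [-30, 1, 5], "turn": 0, "fingers": 0},
    {"delta_pos": [-32, 1, 25], "turn": 0, "fingers": 0},
    {"delta_pos": [-30, 1, 60], "turn": 0, "fingers": 0},
    {"delta_pos": [-20, 1, 95], "turn": 0, "fingers": 0},
    {"delta_pos": [0, 1, 130], "turn": 0, "fingers": 0},
    {"delta_pos": [20, 1, 165], "turn": 0, "fingers": 0},
    {"delta_pos": [40, 1, 190], "turn": 0, "fingers": 0},
    {"delta_pos": [60, 1, 200], "turn": 0, "fingers": 0},
    {"delta_pos": [65, 1, 200], "turn": 0, "fingers": 0},
    {"delta_pos": [65, 1, 200], "turn": 0, "fingers": 0},
    {"delta_pos": [65, 1, 200], "turn": 0, "fingers": 0},
    {"delta_pos": [65, 1, 200], "turn": 0, "fingers": 0},
    {"delta_pos": [65, 1, 200], "turn": 0, "fingers": 0},
  ],
)

```text
time_s: 22.25
position: [0.5994, -0.0005, 0.238]
tcp_rot: [[0.026, -0.004, -1.0], [1.0, 0.001, 0.026], [0.001, -1.0, 0.004]]
force: [-0.7, 0.1, -0.6]
opening: 0.006
```

Run:
```python
from h import *
s=read_state(); print(s['time_s'],s['position'],s['force'])
T=wpose(); np.save('T11.npy',T); im=save('wrist','w11')
cv2.imwrite('pics/w11z.png',cv2.resize(im[60:240,240:420,::-1],None,fx=3.3,fy=3.3,interpolation=cv2.INTER_CUBIC))
for n in ['wedge_center','wedge_tip','rack_center','slot_mouth']:
    print(n,[(np.round(x['position'],4).tolist(),round(x['confidence'],2)) for x in tip_of(n,'wrist')])
im2=save('side','s11')
cv2.imwrite('pics/s11z.png',cv2.resize(im2[140:250,250:410,::-1],None,fx=5,fy=5,interpolation=cv2.INTER_CUBIC))
```

```text
22.25 [ 5.99431191e-01 -5.25656764e-04  2.38008017e-01] [-0.72983758  0.06541266 -0.56673501]
wedge_center [([0.5931, -0.0067, 0.0296], 0.82)]
wedge_tip [([0.6541, -0.0072, 0.0335], 0.65)]
rack_center [([0.6507, 0.0286, 0.034], 0.73)]
slot_mouth [([0.5741, -0.0044, 0.0088], 0.77), ([0.6556, -0.0093, 0.0314], 0.49)]
```

View pics/w11z.png

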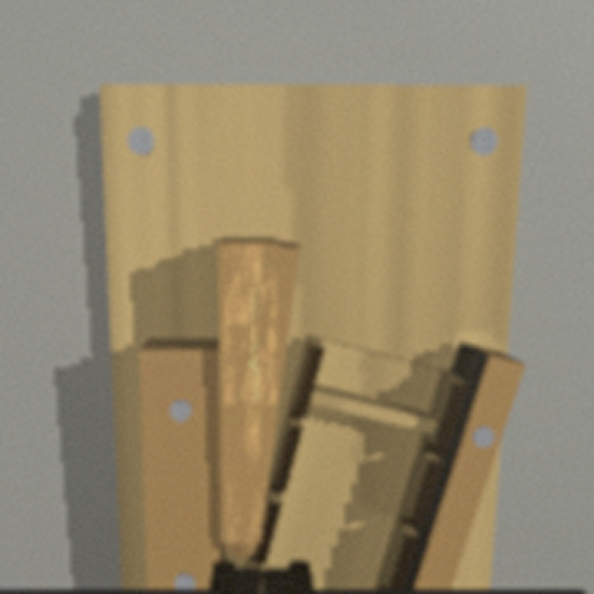

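View pics/s11z.png

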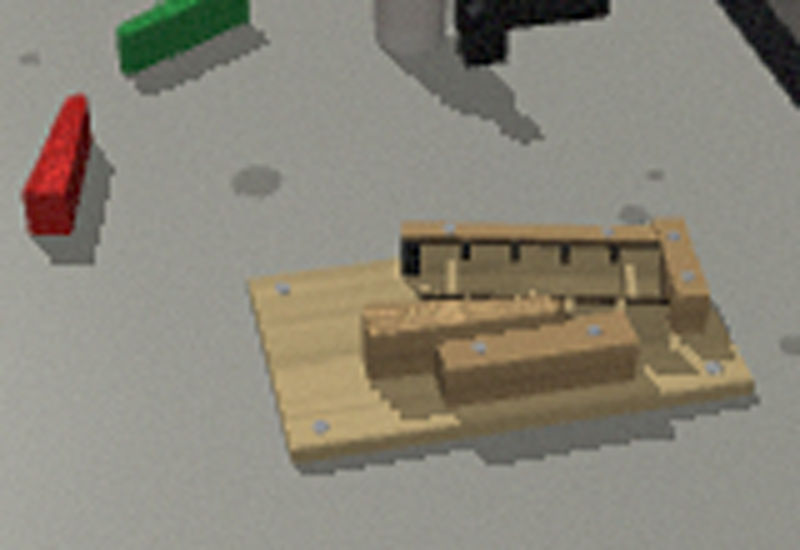

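Run:
```python
from fit import *
T=np.load('T11.npy')
rs=trace('wedge_center','wrist')if 0 else None
Z=3.3
def w(u,v,z): return np.round(wonz(T,240+u/Z-.35,60+v/Z-.35,z)[:2]*1000,1)
print('flat top edge',w(218,243,.048),w(217,400,.048),w(219,530,.048))
print('slope top edge',w(298,245,.048),w(267,500,.048))
print('block top edge',w(206,347,.042),w(209,460,.042),w(211,560,.042))
print('rack -y top edge',w(323,343,.044),w(275,500,.044),w(260,555,.044))
print('board near',w(101,86,.012),w(525,86,.012))
im=cv2.imread('pics/w11.png')
cv2.imwrite('pics/w11y.png',cv2.resize(im[150:240,285:350],None,fx=8,fy=6.5,interpolation=cv2.INTER_CUBIC))
```

```text
flat top edge [535.7 -12.7] [592.  -15.3] [642.7 -16.5]
slope top edge [537.1  15.5] [631.2   2.2]
block top edge [573.1 -18.9] [616.4 -19.6] [657.3 -20.5]
rack -y top edge [572.5  24.3] [632.5   5.3] [654.9  -1.1]
board near [478.7 -55.8] [482.8 102.7]
```

View pics/w11y.png

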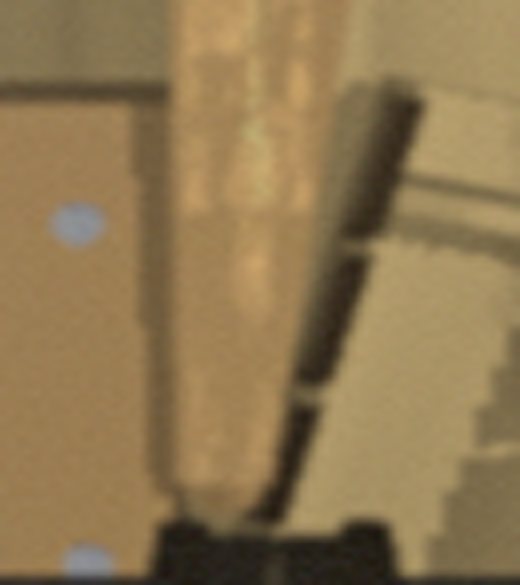

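Run:
```python
import cv2,numpy as np
a=cv2.imread('pics/side1.png')[178:232,325:400]; b=cv2.imread('pics/s7.png')[178:232,325:400]; c=cv2.imread('pics/s11.png')[178:232,325:400]
r=lambda i:cv2.resize(i,None,fx=7,fy=5,interpolation=cv2.INTER_CUBIC)
r=lambda i:cv2.resize(i,None,fx=7,fy=5.4,interpolation=cv2.INTER_CUBIC)
cv2.imwrite('pics/cmp.png',np.vstack([r(a),r(c)]))
```

```text
(no output)
```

View pics/cmp.png

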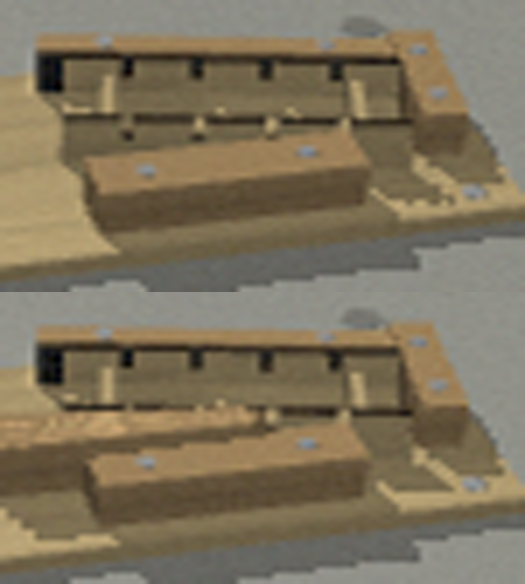

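Emit:
jog_arm(
  steps=[
    {"delta_pos": [-20, 0, -10], "turn": 0, "fingers": 0},
    {"delta_pos": [-50, 0, -25], "turn": 0, "fingers": 0},
    {"delta_pos": [-80, 0, -45], "turn": 0, "fingers": 0},
    {"delta_pos": [-92, 0, -75], "turn": 0, "fingers": 0},
    {"delta_pos": [-92, 0, -105], "turn": 0, "fingers": 0},
    {"delta_pos": [-92, 0, -135], "turn": 0, "fingers": 0},
    {"delta_pos": [-92, 0, -165], "turn": 0, "fingers": 0},
    {"delta_pos": [-92, 0, -190], "turn": 0, "fingers": 0},
    {"delta_pos": [-92, 0, -202], "turn": 0, "fingers": 0},
    {"delta_pos": [-92, 0, -205], "turn": 0, "fingers": 0},
    {"delta_pos": [-92, 0, -205], "turn": 0, "fingers": 0},
    {"delta_pos": [-92, 0, -205], "turn": 0, "fingers": 0},
    {"delta_pos": [-92, 0, -205], "turn": 0, "fingers": 0},
  ],
)

```text
time_s: 23.63
position: [0.5105, -0.0009, 0.0357]
tcp_rot: [[0.026, 0.002, -1.0], [1.0, -0.001, 0.026], [-0.0, -1.0, -0.002]]
force: [-0.0, 0.0, 0.0]
opening: 0.005
```

Emit:
jog_arm(
  steps=[
    {"delta_pos": [3, 0, 0], "turn": 0, "fingers": 0},
    {"delta_pos": [6, 0, 0], "turn": 0, "fingers": 0},
    {"delta_pos": [8, 0, 0], "turn": 0, "fingers": 0},
    {"delta_pos": [10, 0, 0], "turn": 0, "fingers": 0},
    {"delta_pos": [12, 0, 0], "turn": 0, "fingers": 0},
    {"delta_pos": [13, 0, 0], "turn": 0, "fingers": 0},
    {"delta_pos": [14, 0, 0], "turn": 0, "fingers": 0},
  ],
)

```text
time_s: 24.22
position: [0.5237, -0.0007, 0.0346]
tcp_rot: [[0.026, 0.0, -1.0], [1.0, -0.0, 0.026], [-0.0, -1.0, -0.0]]
force: [-0.9, 0.4, 0.7]
opening: 0.006
```

Emit:
jog_arm(
  steps=[
    {"delta_pos": [1, 0, 0.2], "turn": 0, "fingers": 0},
    {"delta_pos": [2, 0, 0.4], "turn": 0, "fingers": 0},
    {"delta_pos": [2, 0, 0.4], "turn": 0, "fingers": 0},
  ],
)

```text
time_s: 24.47
position: [0.5242, -0.0005, 0.0347]
tcp_rot: [[0.026, -0.003, -1.0], [1.0, 0.001, 0.026], [0.0, -1.0, 0.003]]
force: [-1.7, -0.0, -0.5]
opening: 0.007
```

Emit:
jog_arm(
  steps=[
    {"delta_pos": [1, 0, 0.3], "turn": 0, "fingers": 0},
    {"delta_pos": [2, -0.1, 0.6], "turn": 0, "fingers": 0},
    {"delta_pos": [3, -0.2, 0.9], "turn": 0, "fingers": 0},
    {"delta_pos": [4, -0.4, 1.2], "turn": 0, "fingers": 0},
    {"delta_pos": [4, -0.4, 1.2], "turn": 0, "fingers": 0},
  ],
)

```text
time_s: 24.88
position: [0.5245, -0.0001, 0.0352]
tcp_rot: [[0.026, -0.011, -1.0], [1.0, 0.002, 0.026], [0.002, -1.0, 0.011]]
force: [-7.4, 0.2, -0.8]
opening: 0.007
```

Emit:
jog_arm(
  steps=[
    {"delta_pos": [1, -0.1, 0.4], "turn": 0, "fingers": 0},
    {"delta_pos": [2, -0.2, 0.8], "turn": 0, "fingers": 0},
    {"delta_pos": [3, -0.3, 1.2], "turn": 0, "fingers": 0},
    {"delta_pos": [3, -0.3, 1.2], "turn": 0, "fingers": 0},
  ],
)

```text
time_s: 25.22
position: [0.5247, 0.0002, 0.0358]
tcp_rot: [[0.025, -0.017, -1.0], [1.0, 0.003, 0.025], [0.003, -1.0, 0.017]]
force: [-11.3, 0.3, -1.2]
opening: 0.007
```

Emit:
jog_arm(
  steps=[
    {"delta_pos": [1, -0.2, 0.3], "turn": 0, "fingers": 0},
    {"delta_pos": [2, -0.4, 0.5], "turn": 0, "fingers": 0},
    {"delta_pos": [3, -0.6, 0.8], "turn": 0, "fingers": 0},
    {"delta_pos": [3, -0.6, 0.8], "turn": 0, "fingers": 0},
  ],
)

```text
time_s: 25.55
position: [0.5248, 0.0002, 0.036]
tcp_rot: [[0.025, -0.024, -0.999], [1.0, 0.005, 0.025], [0.004, -1.0, 0.024]]
force: [-14.1, 0.5, -0.8]
opening: 0.006
```

Emit:
jog_arm(
  steps=[
    {"delta_pos": [1, -0.1, 0.4], "turn": 0, "fingers": 0},
    {"delta_pos": [2, -0.2, 0.7], "turn": 0, "fingers": 0},
    {"delta_pos": [2, -0.2, 0.7], "turn": 0, "fingers": 0},
  ],
)

```text
time_s: 25.8
position: [0.525, 0.0003, 0.0364]
tcp_rot: [[0.025, -0.028, -0.999], [1.0, 0.005, 0.025], [0.005, -1.0, 0.028]]
force: [-17.0, 0.1, -0.6]
opening: 0.002
```

Emit:
jog_arm(
  steps=[
    {"delta_pos": [1, -0.1, 0.4], "turn": 0, "fingers": 0},
    {"delta_pos": [1, -0.1, 0.4], "turn": 0, "fingers": 0},
    {"delta_pos": [1, -0.1, 0.4], "turn": 0, "fingers": 0},
  ],
)

```text
time_s: 26.05
position: [0.5252, 0.0004, 0.0367]
tcp_rot: [[0.025, -0.029, -0.999], [1.0, 0.006, 0.025], [0.005, -1.0, 0.029]]
force: [-16.6, 0.6, -0.9]
opening: 0.009
```

Emit:
jog_arm(
  steps=[
    {"delta_pos": [-4, 0.3, -0.5], "turn": 0, "fingers": 0},
    {"delta_pos": [-9, 1, -1.5], "turn": 0, "fingers": 0},
    {"delta_pos": [-14, 1.5, -2], "turn": 0, "fingers": 0},
    {"delta_pos": [-22, 1.5, -2], "turn": 0, "fingers": 0},
    {"delta_pos": [-32, 1.5, 5], "turn": 0, "fingers": 0},
    {"delta_pos": [-40, 1.5, 25], "turn": 0, "fingers": 0},
    {"delta_pos": [-40, 10, 60], "turn": 0, "fingers": 0},
    {"delta_pos": [-40, 35, 95], "turn": 0, "fingers": 0},
    {"delta_pos": [-40, 65, 130], "turn": 0, "fingers": 0},
    {"delta_pos": [-40, 100, 165], "turn": 0, "fingers": 0},
    {"delta_pos": [-40, 135, 200], "turn": 0, "fingers": 0},
    {"delta_pos": [-40, 170, 210], "turn": 0, "fingers": 0},
    {"delta_pos": [-40, 205, 210], "turn": 0, "fingers": 0},
    {"delta_pos": [-40, 240, 210], "turn": 0, "fingers": 0},
    {"delta_pos": [-40, 270, 210], "turn": 0, "fingers": 0},
    {"delta_pos": [-40, 270, 210], "turn": 0, "fingers": 0},
    {"delta_pos": [-40, 270, 210], "turn": 0, "fingers": 0},
  ],
)

```text
time_s: 27.47
position: [0.4982, 0.2691, 0.2502]
tcp_rot: [[0.022, 0.002, -1.0], [1.0, 0.0, 0.022], [0.0, -1.0, -0.002]]
force: [-0.2, -1.0, -0.2]
opening: 0.004
```

Run:
```python
from h import *
s=read_state(); print(s['time_s'],s['position'],s['force'])
im=save('top','t12'); im2=save('side','s12')
r=lambda i:cv2.resize(i[122:222,285:360],None,fx=5,fy=5,interpolation=cv2.INTER_CUBIC)
cv2.imwrite('pics/t12z.png',np.hstack([r(cv2.imread('pics/top1.png')),r(im[:,:,::-1])]))
for n in ['wedge_center','wedge_tip','rack_center','packer','glue','sander']:
    for c in ('top','side'):
        print(c,n,[(np.round(x['position'],4).tolist(),round(x['confidence'],2)) for x in tip_of(n,c)])
```

```text
27.4667 [0.49819138 0.2690805  0.25019652] [-0.20618323 -1.01809669 -0.1677982 ]
top wedge_center [([0.5989, -0.0094, 0.034], 0.81), ([0.3823, 0.2454, 0.0192], 0.78), ([0.6537, 0.062, 0.0161], 0.37)]
side wedge_center [([0.3852, 0.248, 0.0184], 0.58), ([0.5972, -0.006, 0.0314], 0.55), ([0.4888, 0.4154, 0.018], 0.5)]
top wedge_tip [([0.4039, 0.3122, 0.0144], 0.75), ([0.6584, -0.0106, 0.0298], 0.57)]
side wedge_tip [([0.4384, 0.3815, 0.0172], 0.84), ([0.6564, -0.0041, 0.0258], 0.69), ([0.4012, 0.3051, 0.0185], 0.64), ([0.4693, -0.2798, -0.0004], 0.41)]
top rack_center [([0.656, 0.0287, 0.03], 0.61)]
side rack_center [([0.6546, 0.0215, 0.0307], 0.56)]
top packer [([0.4736, -0.2771, 0.0007], 0.77)]
side packer [([0.4687, -0.2792, -0.0035], 0.95)]
top glue [([0.6606, 0.3797, -0.0014], 0.54)]
side glue [([0.6562, 0.378, -0.0015], 0.58)]
top sander [([0.6705, -0.3791, 0.003], 0.7)]
side sander [([0.6684, -0.3735, 0.0039], 0.95)]
```

View pics/t12z.png

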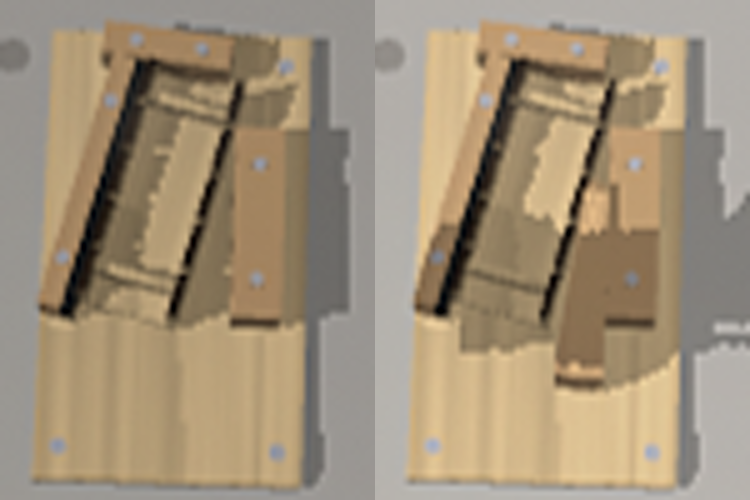

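Emit:
jog_arm(
  steps=[
    {"delta_pos": [25, -25, 0], "turn": 0, "fingers": 0},
    {"delta_pos": [50, -50, 0], "turn": 0, "fingers": 0},
    {"delta_pos": [75, -75, 0], "turn": 0, "fingers": 0},
    {"delta_pos": [100, -95, 0], "turn": 0, "fingers": 0},
    {"delta_pos": [125, -120, 0], "turn": 0, "fingers": 0},
    {"delta_pos": [150, -145, 0], "turn": 0, "fingers": 0},
    {"delta_pos": [180, -170, 0], "turn": 0, "fingers": 0},
    {"delta_pos": [200, -190, 0], "turn": 0, "fingers": 0},
    {"delta_pos": [200, -190, 0], "turn": 0, "fingers": 0},
    {"delta_pos": [200, -190, 0], "turn": 0, "fingers": 0},
    {"delta_pos": [200, -190, 0], "turn": 0, "fingers": 0},
  ],
)

```text
time_s: 29.08
position: [0.6977, 0.0781, 0.2487]
tcp_rot: [[0.026, -0.002, -1.0], [1.0, 0.001, 0.026], [0.001, -1.0, 0.002]]
force: [-0.1, 0.2, -0.7]
opening: 0.002
```

Run:
```python
from h import *
s=read_state(); print(s['time_s'],s['position'])
T=wpose(); np.save('T13.npy',T); im=save('wrist','w13')
# rectify to top-down at z=.045 : 3 px/mm
f=200/np.tan(np.radians(camera_info('wrist')['fov_y']/2))
def rect(z,name):
    pts=np.array([[.47,-.07],[.77,-.07],[.77,.11],[.47,.11]],float)
    src=np.array([wproj(T,[*p,z]) for p in pts],np.float32)
    dst=np.array([[(0.11-p[1])*3000,(0.77-p[0])*2000] for p in pts],np.float32)
    dst=np.array([[(0.11-p[1])*2000,(0.77-p[0])*2000] for p in pts],np.float32)
    H=cv2.getPerspectiveTransform(src,dst)
    cv2.imwrite(name,cv2.warpPerspective(im[:,:,::-1],H,(360,600),flags=cv2.INTER_CUBIC))
rect(.045,'pics/r13.png')
```

```text
29.0833 [0.69766581 0.07808703 0.24872998]
```

View pics/w13.png

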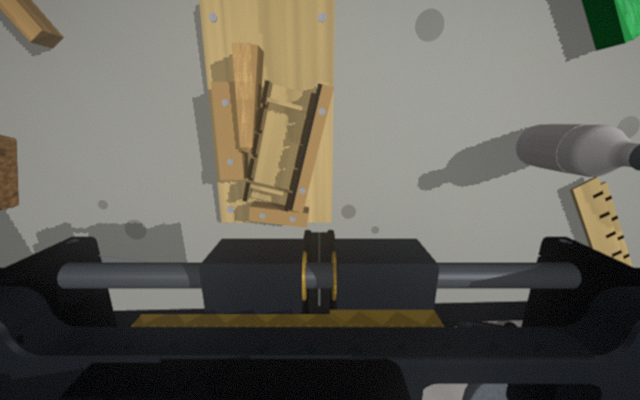

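View pics/r13.png

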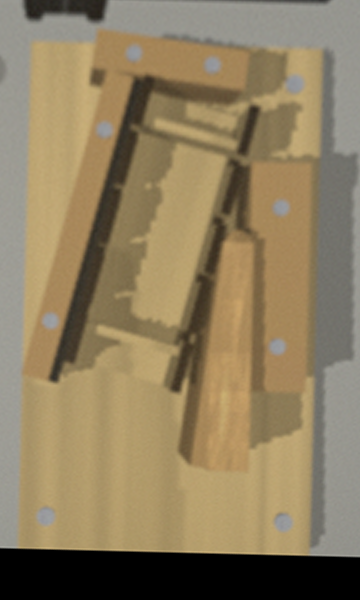

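Run:
```python
from rig import *
print(hand_in()); print(read_state()['time_s'])
```

```text
the job is handed in; nothing more can be done
None
the job is handed in; nothing more can be done
```

I clamped the rack and handed the job in at about 29 s of the 72 s allowed. I don't know the squeeze on the rack for certain: I had no direct reading and only worked it out at roughly 15 to 20 N from the wedge's travel.

**Placing:** I laid the beech wedge flat on the board against the block, thin end about 30 mm into the slot mouth, and let go while it was loose. A picture confirmed it lay straight.

**Pushing:** I pushed the middle of the butt with closed fingers along the jig's x, with almost no vertical force at the end of each push. The first push ended at 16.7 N. I backed off and pushed again to 17.0 N.

**Last checks:**
- **Lock:** After the first push the wedge stayed where it was. The second push moved it only about 0.5 mm, so it held.
- **Fit:** The last picture shows the wedge flat along the block, its nose on the rack and the rack against the rubber, with nothing touched by the robot.
- **Butt position:** The butt ends about 40 mm behind the mouth, within the stated 33 ± 25 mm.
- **Bystanders:** The packing block, glue bottle and sanding block measured the same places as before, within the networks' few millimetres. I never went near the red or green look-alikes.

**Checks that disagreed:**
- **Angle:** In the pictures the fence and rack are turned about 14° from the jig's x, not 7.1°, while the end stop is turned about 7°. So the wedge bears on the rack near its nose, not along its whole slope, and the push grew over about 3 mm instead of 5 to 10 mm.
- **End stop:** One corner of the rack's far end still looks a few millimetres short of the end stop.

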